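# Hold the pen gauge on a small expansion vessel's valve

## Task

Stand the small red expansion vessel upright in the ring on the black rubber pad without dropping or tipping it, and let go of it. Then lift the yellow-headed pressure gauge out of its blue stand and hold it upright with its nose centred on the green-topped brass valve, pressing gently so that the orange sprung nose is pushed about half-way in. Finish like that, still gripping the gauge and pressing it on the valve, and leave the other loose things on the bench where they are.

Things in the scene. Friction and masses are not known exactly. Their poses are not given: they have to be found in the camera images.
- vessel_mid (a point): Centre of the loose red vessel, 46 mm above its underside, z up along its axis. Round, body 56 mm across from 12 to 64 mm above its underside (grip it there), flat foot 48 mm across, shoulder narrowing to 78 mm, brass valve on top up to 92 mm; 0.3 to 0.55 kg. It starts upright on the bench.
- valve_top (a point): The marked spot: centre of the flat top of the brass valve, 14 mm across with a green face, 92 mm above the vessel's underside and on its axis (46 mm above its centre).
- pad: Fixed black rubber pad, 110 x 110 mm, 4 mm thick, with a yellow ring 68 mm across at its centre; origin at the centre of its underside (bench level).
- stand: Fixed blue block 70 x 70 x 70 mm with an upright through-hole 23 mm across at its centre, where the gauge hangs; origin at the centre of its underside.
- gauge_head (a point): Centre of the gauge's yellow grip head, a square bar 24 x 24 x 60 mm tall; x, y normal to its sides, z up along the gauge. Below: black collar 34 mm across (30-36 mm below, resting on the stand), barrel 18 mm across (36-86 mm below), orange nose 12 mm across, tip 102 mm below when out. 92 g; starts upright in the stand; lift it straight up over 70 mm to clear.
- nose_tip (a point): Centre of the flat end of the gauge's orange nose, 102 mm below the centre of the yellow head when out, on the gauge's axis.
- nose (a joint): How far the sprung nose is pushed up into the gauge: 0 out, 0.012 m fully in. It starts to move at 1.5 N and needs 0.5 N more per mm (4.5 N half-way, at 0.006).
- spanner_grip (a point): Loose red adjustable spanner with steel jaws, 205 mm long, lying at the back; point on its handle. Leave it alone.
- screwdriver_grip (a point): Loose yellow-handled screwdriver, 190 mm long, lying at the back; point on its handle. Leave it alone.
- bleed_key: Loose steel radiator bleed key, about 45 x 30 x 10 mm, lying on the bench; origin on its underside. Leave it alone.
- tape_reel: Loose white reel, 48 mm across and 14 mm tall, lying flat; origin at the centre of its underside. Leave it alone.
- torch_mid (a point): Loose grey plastic torch standing on its 48 mm head, 130 mm tall; point half-way up. Leave it alone.
Not all that is in view belongs to the job. What is shaped like the part that bears gauge_head but pink or purple is not meant. There is more than one size of the pad; the one meant has the size given above.

How it is judged:
By the outcome, as a careful person would: the job done as asked, in the order asked, and still so for the second after the job is handed in, while the arm keeps its last pose, push and grip.
It also fails if it takes over 58 s, if anything falls off the work surface, if the arm or the gripper's body presses on something with over 40 N, if the wrist force passes 120 N, or if a joint passes its speed limit or range.

## Robot

A 7-joint arm with a two-finger parallel gripper is mounted at the origin on the work surface. World frame = base frame: x ahead of the robot, y to its left, z up, the work surface at z = 0. Lengths are in m, angles in rad, forces in N, time in s.
With the tool pointing down it reaches from about 0.4 to 0.85 m from the base axis. Payload 4.5 kg.
Tool frame: the origin (TCP) lies midway between the tips of the shut fingers; the grasp point (between the pads) lies 19 mm behind it; z points along the fingers, y is the direction in which the jaws open and shut (so a half turn about z gives the same grasp; the last joint's range is limited). The gripper opens to 88 mm and grips with 3 to 60 N. Pads are 18 mm wide; open, the fingers measure 123 mm over their backs; the gripper's body (75 mm by 187 mm) begins 45 mm behind the grasp point.
Start: joints at [1.352, 0.689, -0.195, 1.565, 0.157, 0.902, -0.215], TCP at [0.156, -0.605, 0.239] pointing down, gripper open.
Joint ranges: [-3.01, 3.01], [-0.46, 2.08], [-1.47, 1.51], [0.13, 2.56], [-1, 4.14], [0.04, 2.09], [-2.66, 2.66]. Speed limits (rad/s): [2.57, 2.57, 3.14, 3.14, 3.14, 3.14, 3.14].

## Interface

Orientations are given as a unit quaternion [x, y, z, w].
In Python, from plant import r gives the robot as it stands.
- The arm moves only by the tool play_rows, never from a script. Its argument "targets" is a list of rows, each an object of numbers: "jaw": the closure, from 0 (fully open) to 1 (shut); "dx", "dy", "dz": the shift along the tool's x, y, z in m; "yaw": the turn about the tool's z in rad. A call has exactly 5 rows; each row shifts and turns the pose as measured when the row begins, along the tool's axes as they then stand; what a row does not reach is not made up. A row lasts 1/10 s, in which the tool goes at most 50 mm and 8.59 degrees, less where a joint would pass 70% of its speed; a pose out of reach is approached as far as the arm can. A call with a gripper value outside its range is refused whole. The fingers move at their own pace and stop on an object; "squeeze" is the grip in N (left out, the last holds). Time passes only in rows, so rows that do not move let the fingers close, or fill a call up. It gives the time, the measured TCP pose, the force and the opening at its end, in the units of the state.
- r.get_state(): the state, without advancing time (a new reading comes with each control period).
- r.snapshot(name): name is "scene" or "top" or "wrist"; returns a dict with "frame" (420x560x3 uint8, red, green, blue), "z_map" (420x560 float32, m along the optical axis (not along the pixel's ray), 0 where there is no reading), "mtx" (3x3 intrinsics, pixels), "position" and "orientation" of the camera in the world; the wrist camera has in their place "T_tool_cam" (4x4, takes a point from camera to tool coordinates, whose origin is the TCP and whose axes are the flange's). Camera axes: x right, y up, looking along -z (the intrinsics and any distortion apply to the point x, -y, -z); pixel columns grow to the right and rows downward; lengths in m; the calibration is good to about 2 mm. A picture is of the moment at which its call begins: read the wrist's pose just before it.
- r.finish_job(): hands the job in, once; it reports no verdict.
The state is a dict: "clock": time; "q": joint angles; "qd": joint speeds; "joint_torque": joint torques, N m; "tool_pos": TCP position; "eef_rot": TCP orientation; "contact_force": force on the tool from outside, world axes, zero at the start; "moment": the same for the moment, N m; "opening": opening from 0.0 (shut) to 1.0 (fully open).
Only numpy, scipy, OpenCV 4.12 (cv2) and the standard library are available. Lean on these libraries where they do the work, as an engineer would, in place of code of your own. Each camera call takes 0.05 s, during which the arm holds its last target.

## Working session

There is one attempt and no reset: what is moved stays moved. The work goes in short steps, Python scripts to look and compute and a tool call to move; the robot and the scene stay as the last step left them, time stands still between calls to the robot, and variables do not carry over. Pictures are saved under pics/ and viewed, and the job is handed in when it is done.

Besides the shell and the picture viewer there is one more tool, called after "Request:" by a JSON object that holds its "op" and its "data". play_rows: Moves the arm, as the interface text tells. Its arguments: {"type":"object","properties":{"targets":{"type":"array"},"squeeze":{"type":"number"}},"required":["targets"]}

```bash
ls; mkdir -p pics; cat > h.py <<'E'
import numpy as np, cv2
from plant import r
from scipy.spatial.transform import Rotation as R
def snap(n,f):
    s=r.get_state(); d=r.snapshot(n)
    cv2.imwrite('pics/'+f+'.png',cv2.cvtColor(d['frame'],cv2.COLOR_RGB2BGR))
    np.savez(f+'.npz',tp=s['tool_pos'],tr=s['eef_rot'],**{k:v for k,v in d.items()})
    return s,d
def cloud(f):
    d=np.load(f+'.npz'); z=d['z_map']; K=d['mtx']
    v,u=np.mgrid[:420,:560]
    P=np.stack([(u-K[0,2])/K[0,0]*z,-(v-K[1,2])/K[1,1]*z,-z],-1)
    if 'position' in d:
        W=P@R.from_quat(d['orientation']).as_matrix().T+d['position']
    else:
        T=d['T_tool_cam']; W=P@T[:3,:3].T+T[:3,3]; W=W@R.from_quat(d['tr']).as_matrix().T+d['tp']
    W[z==0]=np.nan
    return W,d['frame']
E
python3 - <<'E'
from h import *
for n in ['scene','top','wrist']:
    s,d=snap(n,n+'0'); print({k:(v if k not in('frame','z_map') else 0) for k,v in d.items()})
print(s)
E
```

```text
pics
{'frame': 0, 'z_map': 0, 'mtx': array([[510.79791722,   0.        , 280.39731297],
       [  0.        , 510.79791722, 212.05031901],
       [  0.        ,   0.        ,   1.        ]]), 'position': array([1.39478041, 0.19409534, 0.8040382 ]), 'orientation': array([0.27362853, 0.3281289 , 0.69424542, 0.57920821])}
{'frame': 0, 'z_map': 0, 'mtx': array([[379.90731471,   0.        , 277.20271836],
       [  0.        , 379.90731471, 205.9125313 ],
       [  0.        ,   0.        ,   1.        ]]), 'position': array([0.47162913, 0.03505133, 1.01611932]), 'orientation': array([ 0.03862766, -0.04821951, -0.70564567,  0.70586612])}
{'frame': 0, 'z_map': 0, 'mtx': array([[373.92397619,   0.        , 278.92035858],
       [  0.        , 373.92397619, 214.58810574],
       [  0.        ,   0.        ,   1.        ]]), 'T_tool_cam': array([[ 6.14144348e-04,  9.65747912e-01,  2.59481395e-01,
         6.76804123e-02],
       [ 9.99998920e-01, -2.46616053e-04, -1.44894684e-03,
         3.75473300e-04],
       [-1.33532510e-03,  2.59482004e-01, -9.65747020e-01,
        -1.46097392e-01],
       [ 0.00000000e+00,  0.00000000e+00,  0.00000000e+00,
         1.00000000e+00]])}
{'clock': 0.1, 'q': array([ 1.35181668,  0.68990229, -0.19452971,  1.56623847,  0.15732283,
        0.9025087 , -0.21510638]), 'qd': array([ 1.02593632e-03, -2.49375289e-03, -4.71326837e-04, -3.55338599e-03,
        1.18307421e-03, -9.64900915e-04,  5.31651412e-05]), 'joint_torque': array([-2.69885932e-03, -5.28497100e+01, -1.27142541e+00, -1.53836721e+01,
       -5.25998371e-02,  1.99166308e-03,  5.86831447e-05]), 'tool_pos': array([ 0.15612392, -0.60459654,  0.23798954]), 'eef_rot': array([ 9.92017332e-01,  1.26098855e-01, -1.70978297e-04, -8.13610224e-04]), 'contact_force': array([-0.50708368,  0.19686091, -0.41075444]), 'moment': array([-0.04055637,  0.00434431, -0.05428757]), 'opening': 1.0018262542907708}
```

View pics/scene0.png

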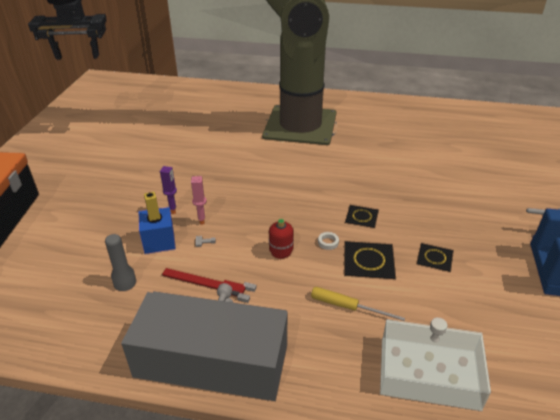

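View pics/top0.png

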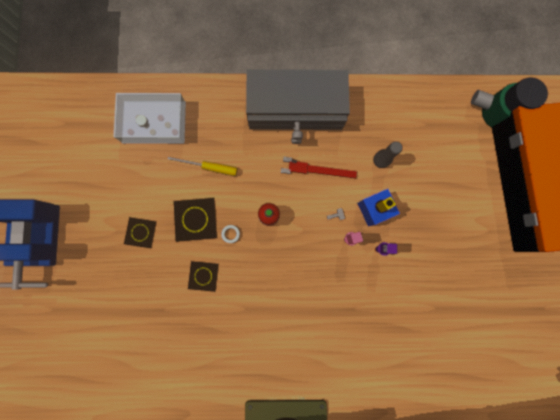

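View pics/wrist0.png

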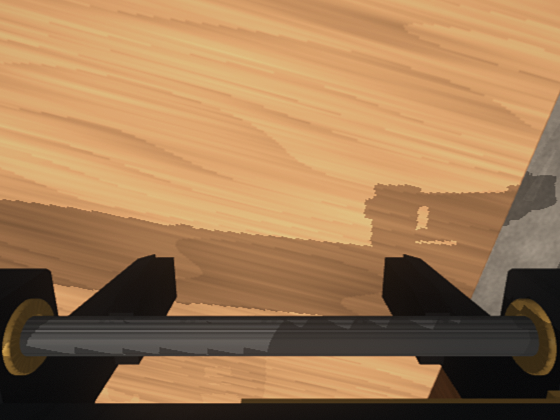

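The views agree. In the top view the vessel is at (269,213), the large pad at (195,219) with the reel between them at (231,234). The stand and yellow gauge are at (379,207)/(388,203), next to the pink decoy at (355,238) and the purple one at (387,249). Next I'll measure these positions.

```bash
python3 - <<'E'
from h import *
for f in ['top0','scene0']:
    W,I=cloud(f); hsv=cv2.cvtColor(I,cv2.COLOR_RGB2HSV).astype(int); H,S,V=[hsv[...,i] for i in range(3)]
    print(f,'table z',np.nanmedian(W[240:300,250:320,2]) if f=='top0' else np.nanmedian(W[150:180,220:260,2]))
    def rep(n,m,lo=-1,hi=1,box=None):
        m=m&(W[...,2]>lo)&(W[...,2]<hi)
        if box: m&=(W[...,0]>box[0])&(W[...,0]<box[1])&(W[...,1]>box[2])&(W[...,1]<box[3])
        p=W[m]
        if len(p)<3: print(n,len(p));return
        print(n,len(p),'mean',p.mean(0).round(4),'p2',np.percentile(p,3,0).round(4),'p98',np.percentile(p,97,0).round(4))
        if len(p)>8: print('   rect',cv2.minAreaRect(p[:,:2].astype(np.float32)*1000))
    br=np.isfinite(W[...,2])
    red=((H<8)|(H>172))&(S>150)&(V>60)
    ox,oy=(0.47,0.05)
    if f=='top0': vb=np.zeros_like(br);vb[195:235,250:285]=1
    else: vb=np.zeros_like(br);vb[210:262,262:300]=1
    vb=vb.astype(bool)
    rep('vessel red',red&vb,0.01); rep('vessel top',vb&(W[...,2]>0.084)); rep('green',vb&(H>45)&(H<85)&(S>80))
    p=W[vb&red&(W[...,2]>.015)&(W[...,2]<.062)]
    if len(p)>20:
        from scipy.optimize import least_squares
        q=least_squares(lambda c:np.hypot(p[:,0]-c[0],p[:,1]-c[1])-.028,p.mean(0)[:2],loss='soft_l1',f_scale=.002).x; print('  cyl',q,len(p))
    rep('blue',(H>105)&(H<125)&(S>150),0.066,0.078); 
    yb=(H>20)&(H<32)&(S>130)
    rep('yhead',yb,0.11); rep('yhead top',yb,0.165,.19)
    rep('yring',yb,-.005,.012)
    mb=np.zeros_like(br)
    if f=='top0': mb[192:246,168:221]=1
    else: mb[236:283,338:400]=1
    mb=mb.astype(bool)
    rep('ring',mb&yb); rep('pad',mb&((V<70)|yb))
E
```

```text
top0 table z 0.00035529156942204487
vessel red 285 mean [0.5674 0.0443 0.074 ] p2 [0.5457 0.0227 0.0616] p98 [0.5903 0.0676 0.0803]
   rect ((568.469482421875, 45.264671325683594), (49.32719039916992, 50.176815032958984), 0.07962577790021896)
vessel top 28 mean [0.5711 0.0434 0.092 ] p2 [0.5653 0.0376 0.0871] p98 [0.578  0.0499 0.0947]
   rect ((570.4960327148438, 43.43165969848633), (13.69294548034668, 12.02583122253418), 44.70457458496094)
green 20 mean [0.5709 0.0442 0.0926] p2 [0.5657 0.0401 0.0903] p98 [0.5758 0.0485 0.0948]
   rect ((570.7262573242188, 44.96052551269531), (10.384078979492188, 9.771958351135254), 0.14432066679000854)
blue 469 mean [ 0.5854 -0.2372  0.0703] p2 [ 0.5508 -0.2762  0.0673] p98 [ 0.624  -0.2021  0.0737]
   rect ((564.67822265625, -399.450927734375), (144.32118225097656, 402.1164855957031), 2.9582481384277344)
yhead 107 mean [ 0.587  -0.2365  0.1324] p2 [ 0.5759 -0.2511  0.1157] p98 [ 0.5988 -0.2252  0.1389]
   rect ((588.9278564453125, -239.07473754882812), (23.11872100830078, 23.325698852539062), 28.98371696472168)
yhead top 0
yring 596 mean [0.4983 
[... 1595 characters left out ...]
9140625), (24.293977737426758, 21.985754013061523), 33.38454055786133)
yhead top 0
yring 433 mean [0.5362 0.273  0.0032] p2 [ 4.007e-01  1.888e-01 -1.000e-04] p98 [0.7075 0.4073 0.0106]
   rect ((565.344482421875, 284.73199462890625), (235.47152709960938, 326.8150329589844), 79.5154800415039)
ring 228 mean [0.5628 0.2423 0.0034] p2 [0.5273 0.209  0.0006] p98 [0.5953 0.275  0.0063]
   rect ((561.467041015625, 242.21234130859375), (71.79444122314453, 70.06631469726562), 10.97753620147705)
pad 1599 mean [0.5648 0.2419 0.0035] p2 [5.131e-01 1.916e-01 5.000e-04] p98 [0.6132 0.2924 0.0063]
   rect ((562.8851928710938, 242.2301483154297), (109.45291900634766, 106.48607635498047), 4.566718101501465)
```

```bash
python3 - <<'E'
from h import *
W,I=cloud('top0')
def b(n,u0,u1,v0,v1,lo):
    p=W[v0:v1,u0:u1].reshape(-1,3); p=p[p[:,2]>lo]; print(n,len(p),np.percentile(p,[2,50,98],axis=0).round(3).tolist())
b('reel',216,245,222,248,.008);b('key',325,348,205,222,.004);b('pink',340,367,228,248,.02);b('purple',372,400,238,260,.02);b('torch',370,405,138,170,.02);b('gauge/stand',355,402,188,228,.03)
b('spanner',280,360,155,182,.006);b('driver',165,240,152,178,.006)
E
```

```text
reel 147 [[0.502, 0.122, 0.01], [0.523, 0.144, 0.014], [0.545, 0.167, 0.018]]
key 110 [[0.564, -0.157, 0.004], [0.572, -0.143, 0.009], [0.596, -0.112, 0.013]]
pink 194 [[0.493, -0.173, 0.07], [0.508, -0.156, 0.13], [0.523, -0.146, 0.135]]
purple 233 [[0.47, -0.256, 0.029], [0.483, -0.236, 0.125], [0.498, -0.229, 0.136]]
torch 424 [[0.704, -0.279, 0.023], [0.719, -0.256, 0.084], [0.741, -0.242, 0.132]]
gauge/stand 875 [[0.549, -0.277, 0.037], [0.585, -0.231, 0.071], [0.627, -0.198, 0.138]]
spanner 661 [[0.678, -0.189, 0.007], [0.696, -0.073, 0.011], [0.726, 0.006, 0.016]]
driver 417 [[0.681, 0.131, 0.011], [0.7, 0.185, 0.022], [0.726, 0.306, 0.028]]
```

Request:
{"op": "play_rows", "data": {"targets": [{"jaw": 0,"dx": 0.037,"dy": -0.033,"yaw": 0.06},{"jaw": 0,"dx": 0.037,"dy": -0.033,"yaw": 0.06},{"jaw": 0,"dx": 0.037,"dy": -0.033,"yaw": 0.06},{"jaw": 0,"dx": 0.037,"dy": -0.033,"yaw": 0.06},{"jaw": 0,"dx": 0.037,"dy": -0.033,"yaw": 0.06}]}}

```text
invalid input
```

Request:
{"op": "play_rows", "data": {"targets": [{"jaw": 0,"dx": 0.037,"dy": -0.033,"dz": 0,"yaw": 0.06},{"jaw": 0,"dx": 0.037,"dy": -0.033,"dz": 0,"yaw": 0.06},{"jaw": 0,"dx": 0.037,"dy": -0.033,"dz": 0,"yaw": 0.06},{"jaw": 0,"dx": 0.037,"dy": -0.033,"dz": 0,"yaw": 0.06},{"jaw": 0,"dx": 0.037,"dy": -0.033,"dz": 0,"yaw": 0.06}], "squeeze": 20}}

```text
clock: 0.65
tool_pos: [0.3138, -0.42, 0.2354]
eef_rot: [0.999, -0.039, -0.003, 0.001]
contact_force: [-0.2, -0.4, -1.2]
opening: 1.001
```

```bash
cat >> h.py <<'E'
def to(x,y,z,a=None,n=5):
    "a: tool x heading deg"
    s=r.get_state(); M=R.from_quat(s['eef_rot']).as_matrix()
    d=M.T@(np.array([x,y,z])-s['tool_pos']); h=np.degrees(np.arctan2(M[1,0],M[0,0]))
    tilt=np.degrees(np.arccos(-M[2,2]))
    print('pos',s['tool_pos'].round(4),'head',h.round(2),'tilt',tilt.round(2),'F',s['contact_force'].round(2),'op',s['opening'].round(3),'t',s['clock'])
    print('delta tool',d.round(4),'dist',np.linalg.norm(d).round(4),'yaw',None if a is None else np.radians(h-a).round(4), 'rows',np.linalg.norm(d)/.05)
E
python3 -c "
from h import *
to(.5705,.0445,.236,-16)"
```

```text
Traceback (most recent call last):
  File "h.py", line 24, in to
    print('pos',s['tool_pos'].round(4),'head',h.round(2),'tilt',tilt.round(2),'F',s['contact_force'].round(2),'op',s['opening'].round(3),'t',s['clock'])
                                                                                                                   ^^^^^^^^^^^^^^^^^^
AttributeError: 'float' object has no attribute 'round'
```

```bash
sed -i "s/s\['opening'\].round(3)/round(s['opening'],3)/" h.py
python3 -c "
from h import *
to(.5705,.0445,.236,-16)"
```

```text
pos [ 0.3138 -0.42    0.2354] head -4.45 tilt 0.31 F [-0.16 -0.36 -1.17] op 1.001 t 0.65
delta tool [ 0.2199 -0.483  -0.0026] dist 0.5307 yaw 0.2017 rows 10.614408742805976
```

Request:
{"op": "play_rows", "data": {"targets": [{"jaw": 0,"dx": 0.02,"dy": -0.044,"dz": 0,"yaw": 0},{"jaw": 0,"dx": 0.02,"dy": -0.044,"dz": 0,"yaw": 0},{"jaw": 0,"dx": 0.02,"dy": -0.044,"dz": 0,"yaw": 0},{"jaw": 0,"dx": 0.02,"dy": -0.044,"dz": 0,"yaw": 0},{"jaw": 0,"dx": 0.02,"dy": -0.044,"dz": 0,"yaw": 0}]}}

```text
clock: 1.15
tool_pos: [0.436, -0.2018, 0.2342]
eef_rot: [0.999, -0.039, -0.001, 0.001]
contact_force: [0.5, -0.0, 0.3]
opening: 0.998
```

Request:
{"op": "play_rows", "data": {"targets": [{"jaw": 0,"dx": 0.02,"dy": -0.044,"dz": 0,"yaw": 0.04},{"jaw": 0,"dx": 0.02,"dy": -0.044,"dz": 0,"yaw": 0.04},{"jaw": 0,"dx": 0.02,"dy": -0.044,"dz": 0,"yaw": 0.04},{"jaw": 0,"dx": 0.02,"dy": -0.044,"dz": 0,"yaw": 0.04},{"jaw": 0,"dx": 0,"dy": 0,"dz": 0,"yaw": 0}]}}

```text
clock: 1.65
tool_pos: [0.5449, -0.0228, 0.2329]
eef_rot: [0.993, -0.116, -0.0, -0.001]
contact_force: [-1.5, 0.6, -0.1]
opening: 0.995
```

```bash
python3 -c "
from h import *
to(.5705,.0445,.2,-16)
snap('wrist','w1')"
```

```text
pos [ 0.5449 -0.0228  0.2329] head -13.29 tilt 0.14 F [-1.48  0.55 -0.13] op 0.995 t 1.65
delta tool [ 0.0095 -0.0714  0.0331] dist 0.0792 yaw 0.0473 rows 1.5842301368322569
```

View pics/w1.png

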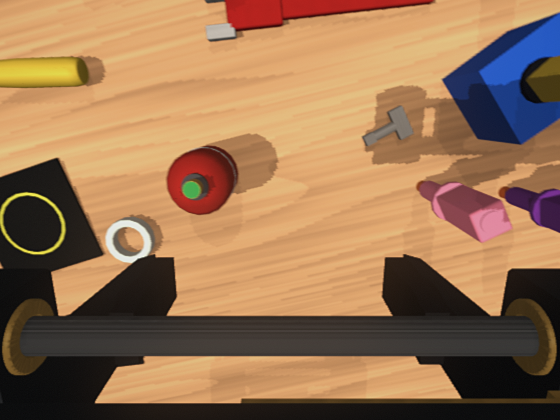

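The wrist view shows the vessel at (200,182) with its green top at (191,189), and the reel at (130,240). I'll move above the vessel and measure from the wrist camera.

Request:
{"op": "play_rows", "data": {"targets": [{"jaw": 0,"dx": 0.005,"dy": -0.036,"dz": 0,"yaw": 0.024},{"jaw": 0,"dx": 0.005,"dy": -0.036,"dz": 0,"yaw": 0.024},{"jaw": 0,"dx": 0,"dy": 0,"dz": 0,"yaw": 0},{"jaw": 0,"dx": 0,"dy": 0,"dz": 0,"yaw": 0},{"jaw": 0,"dx": 0,"dy": 0,"dz": 0,"yaw": 0}]}}

```text
clock: 2.2
tool_pos: [0.5675, 0.0343, 0.2313]
eef_rot: [0.989, -0.146, -0.004, 0.004]
contact_force: [-0.4, -0.1, 0.1]
opening: 0.998
```

```bash
cat >> h.py <<'E'
def vessel(f,zb=0.0):
    from scipy.optimize import least_squares
    W,I=cloud(f); hsv=cv2.cvtColor(I,cv2.COLOR_RGB2HSV).astype(int); H,S,V=[hsv[...,i] for i in range(3)]
    g=(H>45)&(H<85)&(S>80)&(W[...,2]>.07)&(W[...,2]<.12)
    if g.sum(): 
        print(f,'green',g.sum(),np.median(W[g],0).round(4)); 
        c=np.median(W[g],0)
        red=((H<8)|(H>172))&(S>150)&(V>50)&(np.hypot(W[...,0]-c[0],W[...,1]-c[1])<.05)
        p=W[red&(W[...,2]>zb+.015)&(W[...,2]<zb+.062)]
        if len(p)>30:
            print('  cyl',least_squares(lambda q:np.hypot(p[:,0]-q[0],p[:,1]-q[1])-.028,c[:2],loss='soft_l1',f_scale=.002).x.round(4),len(p))
        q=W[red&(W[...,2]>zb+.05)]; q=q[np.isfinite(q[:,0])]
        print('  circ',cv2.minEnclosingCircle((q[:,:2]*1000).astype(np.float32)))
E
python3 -c "
from h import *
to(.5705,.0445,.034,-16)
snap('wrist','w2');vessel('w2');vessel('w1');vessel('top0');vessel('scene0')"
```

```text
pos [0.5675 0.0343 0.2313] head -16.81 tilt 0.62 F [-0.41 -0.15  0.09] op 0.998 t 2.2
delta tool [ 0.0013 -0.0123  0.1972] dist 0.1976 yaw -0.0141 rows 3.951209257959313
w2 green 208 [0.5716 0.042  0.0922]
  cyl [0.5717 0.0427] 138
  circ ((572.23388671875, 42.30537033081055), 27.740863800048828)
w1 green 217 [0.5713 0.0418 0.0922]
  cyl [0.5719 0.0429] 307
  circ ((571.2259521484375, 40.16037368774414), 27.818588256835938)
top0 green 337 [ 0.85   -0.5584  0.0885]
  circ ((823.3319091796875, -598.7327880859375), 9.999999747378752e-05)
scene0 green 12 [0.5693 0.0438 0.0905]
  cyl [0.5706 0.0449] 273
  circ ((575.6573486328125, 46.68408966064453), 27.029298782348633)
```

View pics/w2.png

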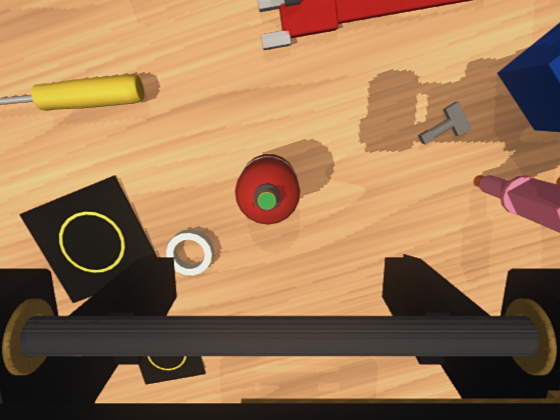

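The vessel is centred at (267,192) in the wrist view, which puts it at about (0.5715, 0.043). Descending in stages.

Request:
{"op": "play_rows", "data": {"targets": [{"jaw": 0.1,"dx": 0.002,"dy": -0.01,"dz": 0,"yaw": 0},{"jaw": 0.1,"dx": 0,"dy": 0,"dz": 0.035,"yaw": 0},{"jaw": 0.1,"dx": 0,"dy": 0,"dz": 0.035,"yaw": 0},{"jaw": 0.1,"dx": 0,"dy": 0,"dz": 0.03,"yaw": 0},{"jaw": 0.1,"dx": 0,"dy": 0,"dz": 0,"yaw": 0}]}}

```text
clock: 2.75
tool_pos: [0.5741, 0.0386, 0.1306]
eef_rot: [0.989, -0.15, -0.001, 0.004]
contact_force: [-0.8, -0.1, 0.3]
opening: 0.899
```

```bash
python3 -c "
from h import *
to(.5715,.0428,.034,-16)
snap('wrist','w3');vessel('w3')"
```

```text
pos [0.5741 0.0386 0.1306] head -17.29 tilt 0.43 F [-0.81 -0.11  0.26] op 0.899 t 2.75
delta tool [-0.0036 -0.004   0.0966] dist 0.0967 yaw -0.0225 rows 1.9343086989973035
w3 green 434 [0.5716 0.0424 0.0922]
  cyl [0.5715 0.0427] 616
  circ ((572.3783569335938, 42.25410842895508), 27.63001251220703)
```

View pics/w3.png

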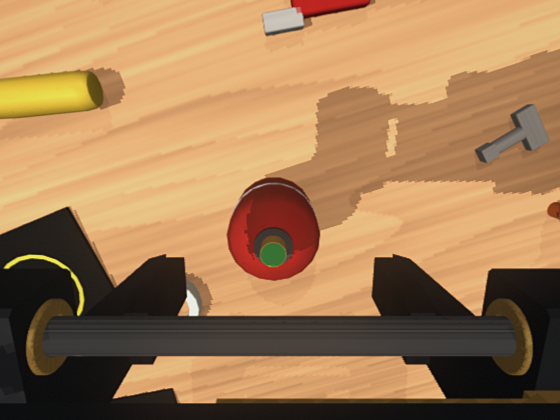

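Request:
{"op": "play_rows", "data": {"targets": [{"jaw": 0.1,"dx": -0.004,"dy": -0.004,"dz": 0,"yaw": 0},{"jaw": 0.1,"dx": 0,"dy": 0,"dz": 0.03,"yaw": 0},{"jaw": 0.1,"dx": 0,"dy": 0,"dz": 0.03,"yaw": 0},{"jaw": 0.1,"dx": 0,"dy": 0,"dz": 0.02,"yaw": 0},{"jaw": 0.1,"dx": 0,"dy": 0,"dz": 0,"yaw": 0}]}}

```text
clock: 3.3
tool_pos: [0.5809, 0.0455, 0.0599]
eef_rot: [0.989, -0.151, 0.009, 0.0]
contact_force: [-0.7, 0.1, 1.3]
opening: 0.902
```

```bash
python3 -c "
from h import *
to(.5715,.0428,.034,-16)
print(r.get_state()['qd'].round(3))"
```

```text
pos [0.5809 0.0455 0.0599] head -17.35 tilt 1.08 F [-0.74  0.06  1.29] op 0.902 t 3.3
delta tool [-0.0087  0.0054  0.0257] dist 0.0277 yaw -0.0236 rows 0.553155783464945
[-0.007 -0.053  0.006 -0.024 -0.001  0.018 -0.004]
```

Request:
{"op": "play_rows", "data": {"targets": [{"jaw": 0.1,"dx": -0.004,"dy": 0.002,"dz": 0,"yaw": 0},{"jaw": 0.1,"dx": -0.003,"dy": 0.002,"dz": 0,"yaw": 0},{"jaw": 0.1,"dx": 0,"dy": 0,"dz": 0,"yaw": 0},{"jaw": 0.1,"dx": 0,"dy": 0,"dz": 0,"yaw": 0},{"jaw": 0.1,"dx": 0,"dy": 0,"dz": 0,"yaw": 0}]}}

```text
clock: 3.8
tool_pos: [0.5763, 0.0445, 0.0665]
eef_rot: [0.988, -0.151, 0.014, -0.001]
contact_force: [0.2, -0.4, 0.1]
opening: 0.901
```

```bash
python3 -c "
from h import *
to(.5715,.0428,.034,-16)
s=r.get_state()
print(s['qd'].round(3),R.from_quat(s['eef_rot']).as_matrix()[:,2].round(4))"
```

```text
pos [0.5763 0.0445 0.0665] head -17.36 tilt 1.65 F [ 0.18 -0.41  0.15] op 0.901 t 3.8
delta tool [-0.0049  0.0033  0.0323] dist 0.0329 yaw -0.0237 rows 0.6571787881276044
[ 0.001 -0.011  0.002 -0.003  0.     0.003 -0.001] [ 0.0288 -0.002  -0.9996]
```

Request:
{"op": "play_rows", "data": {"targets": [{"jaw": 0.1,"dx": 0,"dy": 0,"dz": 0,"yaw": 0},{"jaw": 0.1,"dx": 0,"dy": 0,"dz": 0,"yaw": 0},{"jaw": 0.1,"dx": 0,"dy": 0,"dz": 0,"yaw": 0},{"jaw": 0.1,"dx": 0,"dy": 0,"dz": 0,"yaw": 0},{"jaw": 0.1,"dx": 0,"dy": 0,"dz": 0,"yaw": 0}]}}

```text
clock: 4.3
tool_pos: [0.5767, 0.0445, 0.0669]
eef_rot: [0.988, -0.151, 0.015, -0.001]
contact_force: [-0.2, -0.5, 0.6]
opening: 0.902
```

```bash
cat >>h.py <<'E'
def tz():
    s=r.get_state(); print('tool z',R.from_quat(s['eef_rot']).as_matrix()[:,2].round(4),'qd',s['qd'].round(3))
E
python3 -c "
from h import *
to(.5715,.0428,.034,-16)
tz()"
```

```text
pos [0.5767 0.0445 0.0669] head -17.37 tilt 1.7 F [-0.18 -0.51  0.56] op 0.902 t 4.3
delta tool [-0.0054  0.0034  0.0327] dist 0.0333 yaw -0.0239 rows 0.6666238345310173
tool z [ 0.0297 -0.0019 -0.9996] qd [ 0.     0.001 -0.    -0.    -0.001  0.     0.001]
```

Request:
{"op": "play_rows", "data": {"targets": [{"jaw": 0.1,"dx": -0.002,"dy": 0.002,"dz": -0.03,"yaw": 0},{"jaw": 0.1,"dx": 0,"dy": 0,"dz": -0.03,"yaw": 0},{"jaw": 0.1,"dx": 0,"dy": 0,"dz": 0,"yaw": 0},{"jaw": 0.1,"dx": 0,"dy": 0,"dz": 0,"yaw": 0},{"jaw": 0.1,"dx": 0,"dy": 0,"dz": 0,"yaw": 0}]}}

```text
clock: 4.8
tool_pos: [0.5712, 0.0433, 0.1267]
eef_rot: [0.988, -0.151, 0.013, -0.001]
contact_force: [0.9, 0.2, -0.0]
opening: 0.898
```

```bash
python3 -c "
from h import *
to(.5715,.0428,.034,-16)
tz()"
```

```text
pos [0.5712 0.0433 0.1267] head -17.36 tilt 1.5 F [ 0.9   0.2  -0.01] op 0.898 t 4.8
delta tool [-0.002   0.0009  0.0927] dist 0.0927 yaw -0.0237 rows 1.8538973840155981
tool z [ 0.0261 -0.0022 -0.9997] qd [-0.001  0.009 -0.002  0.013 -0.001 -0.002  0.001]
```

Request:
{"op": "play_rows", "data": {"targets": [{"jaw": 0.1,"dx": 0,"dy": 0,"dz": 0,"yaw": 0},{"jaw": 0.1,"dx": 0.03,"dy": 0,"dz": 0,"yaw": 0},{"jaw": 0.1,"dx": 0,"dy": 0,"dz": 0,"yaw": 0},{"jaw": 0.1,"dx": 0,"dy": 0,"dz": 0,"yaw": 0},{"jaw": 0.1,"dx": 0,"dy": 0,"dz": 0,"yaw": 0}]}}

```text
clock: 5.3
tool_pos: [0.5968, 0.0344, 0.1229]
eef_rot: [0.989, -0.15, 0.008, 0.0]
contact_force: [-0.4, -0.4, 0.4]
opening: 0.901
```

```bash
python3 -c "
from h import *
to(.5715,.0428,.034,-16)
tz()"
```

```text
pos [0.5968 0.0344 0.1229] head -17.3 tilt 0.96 F [-0.4  -0.36  0.42] op 0.901 t 5.3
delta tool [-0.0281 -0.0003  0.0884] dist 0.0928 yaw -0.0227 rows 1.8561938424494633
tool z [ 0.0166 -0.0027 -0.9999] qd [-0.003  0.008 -0.011  0.02  -0.003  0.005 -0.001]
```

Request:
{"op": "play_rows", "data": {"targets": [{"jaw": 0.1,"dx": -0.004,"dy": 0,"dz": 0,"yaw": 0},{"jaw": 0.1,"dx": -0.008,"dy": 0,"dz": 0,"yaw": 0},{"jaw": 0.1,"dx": -0.008,"dy": 0,"dz": 0,"yaw": 0},{"jaw": 0.1,"dx": -0.006,"dy": 0,"dz": 0,"yaw": 0},{"jaw": 0.1,"dx": -0.003,"dy": 0,"dz": 0,"yaw": 0}]}}

```text
clock: 5.8
tool_pos: [0.564, 0.0447, 0.1218]
eef_rot: [0.989, -0.15, 0.006, 0.0]
contact_force: [-0.7, 0.5, -0.1]
opening: 0.901
```

```bash
python3 -c "
from h import *
to(.5715,.0428,.034,-16)
tz()"
```

```text
pos [0.564  0.0447 0.1218] head -17.21 tilt 0.74 F [-0.66  0.54 -0.12] op 0.901 t 5.8
delta tool [ 0.0067 -0.0003  0.0879] dist 0.0882 yaw -0.0212 rows 1.763436995953879
tool z [ 0.0126 -0.0023 -0.9999] qd [-0.029 -0.031 -0.003  0.095 -0.007 -0.069 -0.02 ]
```

Request:
{"op": "play_rows", "data": {"targets": [{"jaw": 0.1,"dx": 0.009,"dy": 0,"dz": 0,"yaw": 0},{"jaw": 0.1,"dx": 0,"dy": 0,"dz": 0.008,"yaw": 0},{"jaw": 0.1,"dx": 0,"dy": 0,"dz": 0.014,"yaw": 0},{"jaw": 0.1,"dx": 0,"dy": 0,"dz": 0.014,"yaw": 0},{"jaw": 0.1,"dx": 0,"dy": 0,"dz": 0.008,"yaw": 0}]}}

```text
clock: 6.3
tool_pos: [0.5751, 0.0418, 0.0753]
eef_rot: [0.989, -0.15, 0.008, -0.0]
contact_force: [-0.1, 0.4, -0.0]
opening: 0.896
```

```bash
python3 -c "
from h import *
to(.5715,.0428,.034,-16)
tz()"
```

```text
pos [0.5751 0.0418 0.0753] head -17.21 tilt 0.91 F [-0.09  0.36 -0.03] op 0.896 t 6.3
delta tool [-0.0044  0.0002  0.0413] dist 0.0415 yaw -0.0212 rows 0.8303010102268988
tool z [ 0.0158 -0.0022 -0.9999] qd [ 0.011  0.148 -0.015  0.018 -0.006 -0.171  0.004]
```

Request:
{"op": "play_rows", "data": {"targets": [{"jaw": 0.1,"dx": -0.002,"dy": 0,"dz": 0.01,"yaw": 0},{"jaw": 0.1,"dx": -0.002,"dy": 0,"dz": 0.01,"yaw": 0},{"jaw": 0.1,"dx": -0.001,"dy": 0,"dz": 0.01,"yaw": 0},{"jaw": 0.1,"dx": -0.001,"dy": 0,"dz": 0.006,"yaw": 0},{"jaw": 0.1,"dx": 0,"dy": 0,"dz": 0.003,"yaw": 0}]}}

```text
clock: 6.8
tool_pos: [0.5678, 0.0435, 0.0303]
eef_rot: [0.989, -0.15, 0.006, 0.0]
contact_force: [-0.4, 1.3, -0.1]
opening: 0.901
```

```bash
python3 -c "
from h import *
to(.5715,.0428,.034,-16)
tz()"
```

```text
pos [0.5678 0.0435 0.0303] head -17.22 tilt 0.68 F [-0.44  1.32 -0.08] op 0.901 t 6.8
delta tool [ 0.0037 -0.0004 -0.0036] dist 0.0052 yaw -0.0212 rows 0.10468466469160645
tool z [ 0.0115 -0.0026 -0.9999] qd [ 0.004  0.06  -0.004 -0.002 -0.001 -0.061  0.001]
```

Request:
{"op": "play_rows", "data": {"targets": [{"jaw": 0.1,"dx": 0.002,"dy": 0,"dz": -0.004,"yaw": 0},{"jaw": 0.1,"dx": 0.001,"dy": 0,"dz": -0.001,"yaw": 0},{"jaw": 0.1,"dx": 0,"dy": 0,"dz": 0,"yaw": 0},{"jaw": 0.1,"dx": 0,"dy": 0,"dz": 0,"yaw": 0},{"jaw": 0.1,"dx": 0,"dy": 0,"dz": 0,"yaw": 0}]}}

```text
clock: 7.3
tool_pos: [0.5722, 0.0425, 0.0369]
eef_rot: [0.989, -0.15, 0.007, 0.0]
contact_force: [0.6, 0.0, -1.0]
opening: 0.9
```

```bash
python3 -c "
from h import *
to(.5715,.0428,.034,-16)
tz()"
```

```text
pos [0.5722 0.0425 0.0369] head -17.22 tilt 0.84 F [ 0.63  0.05 -1.03] op 0.9 t 7.3
delta tool [-0.0008 -0.      0.0029] dist 0.003 yaw -0.0213 rows 0.06017244197670786
tool z [ 0.0144 -0.0024 -0.9999] qd [-0.001 -0.006  0.002 -0.002  0.002  0.     0.001]
```

Request:
{"op": "play_rows", "data": {"targets": [{"jaw": 0.1,"dx": -0.001,"dy": 0,"dz": 0.003,"yaw": 0},{"jaw": 0.1,"dx": 0,"dy": 0,"dz": 0,"yaw": 0},{"jaw": 0.3,"dx": 0,"dy": 0,"dz": 0,"yaw": 0},{"jaw": 0.6,"dx": 0,"dy": 0,"dz": 0,"yaw": 0},{"jaw": 0.6,"dx": 0,"dy": 0,"dz": 0,"yaw": 0}], "squeeze": 25}}

```text
clock: 7.8
tool_pos: [0.5711, 0.0429, 0.0338]
eef_rot: [0.989, -0.15, 0.007, 0.0]
contact_force: [-0.1, 1.1, 0.2]
opening: 0.653
```

Request:
{"op": "play_rows", "data": {"targets": [{"jaw": 1,"dx": 0,"dy": 0,"dz": 0,"yaw": 0},{"jaw": 1,"dx": 0,"dy": 0,"dz": 0,"yaw": 0},{"jaw": 1,"dx": 0,"dy": 0,"dz": 0,"yaw": 0},{"jaw": 1,"dx": 0,"dy": 0,"dz": 0,"yaw": 0},{"jaw": 1,"dx": 0,"dy": 0,"dz": 0,"yaw": 0}]}}

```text
clock: 8.3
tool_pos: [0.5711, 0.0428, 0.0338]
eef_rot: [0.989, -0.15, 0.007, 0.0]
contact_force: [0.1, -0.4, -0.5]
opening: 0.631
```

```bash
python3 -c "
from h import *
to(.5715,.0428,.034,-16)
tz()"
```

```text
pos [0.5711 0.0428 0.0338] head -17.22 tilt 0.84 F [ 0.1  -0.37 -0.47] op 0.631 t 8.3
delta tool [ 0.0004 -0.0002 -0.0002] dist 0.0005 yaw -0.0213 rows 0.009361036095093861
tool z [ 0.0144 -0.0025 -0.9999] qd [ 0.001  0.001  0.001  0.001 -0.     0.001 -0.001]
```

Request:
{"op": "play_rows", "data": {"targets": [{"jaw": 1,"dx": 0,"dy": 0,"dz": -0.004,"yaw": 0},{"jaw": 1,"dx": 0,"dy": 0,"dz": -0.01,"yaw": 0},{"jaw": 1,"dx": 0,"dy": 0,"dz": -0.014,"yaw": 0},{"jaw": 1,"dx": 0,"dy": 0,"dz": -0.01,"yaw": 0},{"jaw": 1,"dx": 0,"dy": 0,"dz": -0.004,"yaw": 0}], "squeeze": 30}}

```text
clock: 8.8
tool_pos: [0.5691, 0.0429, 0.0783]
eef_rot: [0.989, -0.15, 0.006, 0.0]
contact_force: [0.4, -0.5, -3.3]
opening: 0.629
```

```bash
python3 -c "
from h import *
to(.5615,.242,.075,-16)
tz();snap('wrist','w4');vessel('w4',.04)"
```

```text
pos [0.5691 0.0429 0.0783] head -17.21 tilt 0.67 F [ 0.38 -0.52 -3.26] op 0.629 t 8.8
delta tool [-0.0662 -0.1879  0.0027] dist 0.1993 yaw -0.0212 rows 3.985089621572363
tool z [ 0.0114 -0.0026 -0.9999] qd [-0.006 -0.076  0.009 -0.01   0.003  0.087 -0.003]
```

View pics/w4.png

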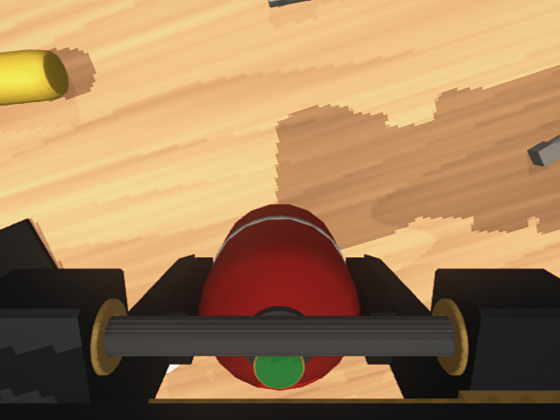

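The vessel is held between the jaws, centred at column 280, and the measured load is 3.3 N. Now carrying it to the pad, and cross-checking the ring in the earlier wrist frame.

Request:
{"op": "play_rows", "data": {"targets": [{"jaw": 1,"dx": -0.005,"dy": -0.014,"dz": 0,"yaw": 0},{"jaw": 1,"dx": -0.008,"dy": -0.024,"dz": 0,"yaw": 0},{"jaw": 1,"dx": -0.009,"dy": -0.026,"dz": 0,"yaw": 0},{"jaw": 1,"dx": -0.009,"dy": -0.026,"dz": 0,"yaw": 0},{"jaw": 1,"dx": -0.009,"dy": -0.026,"dz": 0,"yaw": 0}]}}

```text
clock: 9.35
tool_pos: [0.5652, 0.1679, 0.0779]
eef_rot: [0.988, -0.154, 0.006, 0.001]
contact_force: [0.2, 0.3, -4.1]
opening: 0.629
```

```bash
python3 -c "
from h import *
to(.5615,.242,.075,-16)
tz()
W,I=cloud('w2');hsv=cv2.cvtColor(I,cv2.COLOR_RGB2HSV).astype(int)
m=(hsv[...,0]>20)&(hsv[...,0]<35)&(hsv[...,1]>130)&(W[...,2]<.012)&(np.hypot(W[...,0]-.5615,W[...,1]-.242)<.05)
print(m.sum(),cv2.fitEllipse((W[m][:,:2]*1000).astype(np.float32)))
"
```

```text
pos [0.5652 0.1679 0.0779] head -17.68 tilt 0.69 F [ 0.18  0.26 -4.1 ] op 0.629 t 9.35
delta tool [-0.026  -0.0695  0.0025] dist 0.0742 yaw -0.0292 rows 1.484186636184003
tool z [ 0.0111 -0.0046 -0.9999] qd [-0.532  0.071  0.086 -0.213 -0.126  0.155 -0.364]
819 ((562.6071166992188, 239.5206756591797), (64.81724548339844, 65.00401306152344), 54.6904411315918)
```

Request:
{"op": "play_rows", "data": {"targets": [{"jaw": 1,"dx": -0.008,"dy": -0.022,"dz": 0,"yaw": 0},{"jaw": 1,"dx": -0.006,"dy": -0.016,"dz": 0,"yaw": 0},{"jaw": 1,"dx": -0.004,"dy": -0.009,"dz": 0,"yaw": 0},{"jaw": 1,"dx": -0.001,"dy": -0.004,"dz": 0,"yaw": 0},{"jaw": 1,"dx": 0,"dy": 0,"dz": 0,"yaw": 0}]}}

```text
clock: 9.85
tool_pos: [0.5573, 0.2372, 0.0755]
eef_rot: [0.989, -0.147, 0.003, -0.001]
contact_force: [0.3, 0.6, -3.2]
opening: 0.626
```

```bash
python3 -c "
from h import *
to(.5617,.2398,.039,-16)
tz();snap('wrist','w5')"
```

```text
pos [0.5573 0.2372 0.0755] head -16.91 tilt 0.38 F [ 0.28  0.56 -3.19] op 0.626 t 9.85
delta tool [ 0.0033 -0.0036  0.0365] dist 0.0368 yaw -0.0159 rows 0.7362903425177548
tool z [ 0.0064  0.0016 -1.    ] qd [-0.003  0.002  0.008  0.012  0.004  0.003  0.001]
```

View pics/w5.png

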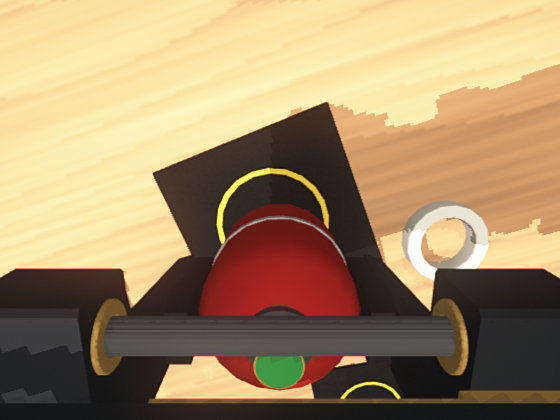

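The held vessel at (280,270) sits just nearer the camera than the ring, whose visible arc tops out at (272,170). I'll refine the ring position from this frame.

```bash
python3 -c "
from h import *
from scipy.optimize import least_squares
W,I=cloud('w5');hsv=cv2.cvtColor(I,cv2.COLOR_RGB2HSV).astype(int)
m=(hsv[...,0]>20)&(hsv[...,0]<35)&(hsv[...,1]>130)&(W[...,2]<.012)&(np.hypot(W[...,0]-.5615,W[...,1]-.242)<.05)
p=W[m]; print(m.sum(),least_squares(lambda q:np.hypot(p[:,0]-q[0],p[:,1]-q[1])-q[2],[.56,.24,.033],loss='soft_l1',f_scale=.001).x)
W,I=cloud('w2');hsv=cv2.cvtColor(I,cv2.COLOR_RGB2HSV).astype(int)
m=(hsv[...,2]<60)&(W[...,2]<.008)&(np.hypot(W[...,0]-.5615,W[...,1]-.242)<.08)
"
```

```text
1206 [0.56231306 0.24001054 0.03243762]
```

Request:
{"op": "play_rows", "data": {"targets": [{"jaw": 1,"dx": 0.002,"dy": -0.003,"dz": 0,"yaw": 0},{"jaw": 1,"dx": 0,"dy": 0,"dz": 0.006,"yaw": 0},{"jaw": 1,"dx": 0,"dy": 0,"dz": 0.009,"yaw": 0},{"jaw": 1,"dx": 0,"dy": 0,"dz": 0.006,"yaw": 0},{"jaw": 1,"dx": 0,"dy": 0,"dz": 0.002,"yaw": 0}]}}

```text
clock: 10.4
tool_pos: [0.5617, 0.2336, 0.0506]
eef_rot: [0.989, -0.151, 0.003, 0.001]
contact_force: [-0.5, -1.1, -3.2]
opening: 0.629
```

```bash
python3 -c "
from h import *
to(.5617,.2398,.038,-16)
tz()"
```

```text
pos [0.5617 0.2336 0.0506] head -17.34 tilt 0.39 F [-0.46 -1.06 -3.24] op 0.629 t 10.4
delta tool [-0.0019 -0.0059  0.0125] dist 0.014 yaw -0.0234 rows 0.2799678315614194
tool z [ 0.0064 -0.0022 -1.    ] qd [ 0.011  0.037 -0.006  0.008 -0.002 -0.041  0.005]
```

Request:
{"op": "play_rows", "data": {"targets": [{"jaw": 1,"dx": -0.001,"dy": -0.003,"dz": 0,"yaw": 0},{"jaw": 1,"dx": 0,"dy": -0.003,"dz": 0,"yaw": 0},{"jaw": 1,"dx": 0,"dy": 0,"dz": 0,"yaw": 0},{"jaw": 1,"dx": 0,"dy": 0,"dz": 0,"yaw": 0},{"jaw": 1,"dx": 0,"dy": 0,"dz": 0,"yaw": 0}]}}

```text
clock: 10.9
tool_pos: [0.5625, 0.2402, 0.0501]
eef_rot: [0.989, -0.151, 0.003, 0.001]
contact_force: [-0.2, -0.3, -3.1]
opening: 0.629
```

```bash
python3 -c "
from h import *
to(.562,.2398,.038,-16)
tz()"
```

```text
pos [0.5625 0.2402 0.0501] head -17.34 tilt 0.36 F [-0.16 -0.31 -3.09] op 0.629 t 10.9
delta tool [-0.0004  0.0005  0.0121] dist 0.0121 yaw -0.0235 rows 0.2425756027021337
tool z [ 0.0059 -0.0023 -1.    ] qd [-0.001 -0.001  0.001 -0.001  0.002  0.002 -0.001]
```

Request:
{"op": "play_rows", "data": {"targets": [{"jaw": 1,"dx": 0,"dy": 0,"dz": 0.003,"yaw": 0},{"jaw": 1,"dx": 0,"dy": 0,"dz": 0.004,"yaw": 0},{"jaw": 1,"dx": 0,"dy": 0,"dz": 0.002,"yaw": 0},{"jaw": 1,"dx": 0,"dy": 0,"dz": 0.001,"yaw": 0},{"jaw": 1,"dx": 0,"dy": 0,"dz": 0,"yaw": 0}]}}

```text
clock: 11.4
tool_pos: [0.5626, 0.24, 0.0394]
eef_rot: [0.989, -0.151, 0.003, 0.001]
contact_force: [0.4, 0.3, -3.0]
opening: 0.627
```

```bash
python3 -c "
from h import *
to(.562,.2398,.038,-16)
tz()"
```

```text
pos [0.5626 0.24   0.0394] head -17.35 tilt 0.37 F [ 0.41  0.26 -2.96] op 0.627 t 11.4
delta tool [-0.0005  0.0003  0.0014] dist 0.0015 yaw -0.0236 rows 0.02975927168180674
tool z [ 0.006  -0.0024 -1.    ] qd [-0.     0.001  0.001  0.001  0.     0.001 -0.   ]
```

Request:
{"op": "play_rows", "data": {"targets": [{"jaw": 1,"dx": 0,"dy": 0,"dz": 0.001,"yaw": 0},{"jaw": 1,"dx": 0,"dy": 0,"dz": 0.001,"yaw": 0},{"jaw": 1,"dx": 0,"dy": 0,"dz": 0,"yaw": 0},{"jaw": 1,"dx": 0,"dy": 0,"dz": 0,"yaw": 0},{"jaw": 1,"dx": 0,"dy": 0,"dz": 0,"yaw": 0}]}}

```text
clock: 11.9
tool_pos: [0.5628, 0.24, 0.038]
eef_rot: [0.989, -0.151, 0.003, 0.0]
contact_force: [0.8, -0.1, -3.2]
opening: 0.629
```

```bash
python3 -c "
from h import *
to(.562,.2398,.038,-16)
tz()"
```

```text
pos [0.5628 0.24   0.038 ] head -17.36 tilt 0.39 F [ 0.83 -0.05 -3.19] op 0.629 t 11.9
delta tool [-0.0007  0.0005  0.    ] dist 0.0008 yaw -0.0237 rows 0.01594044829785868
tool z [ 0.0065 -0.002  -1.    ] qd [ 0.     0.001 -0.     0.001  0.002 -0.002 -0.   ]
```

Request:
{"op": "play_rows", "data": {"targets": [{"jaw": 1,"dx": 0,"dy": 0,"dz": 0.001,"yaw": 0},{"jaw": 1,"dx": 0,"dy": 0,"dz": 0.001,"yaw": 0},{"jaw": 1,"dx": 0,"dy": 0,"dz": 0.001,"yaw": 0},{"jaw": 1,"dx": 0,"dy": 0,"dz": 0,"yaw": 0},{"jaw": 1,"dx": 0,"dy": 0,"dz": 0,"yaw": 0}]}}

```text
clock: 12.4
tool_pos: [0.5628, 0.2402, 0.0381]
eef_rot: [0.989, -0.151, 0.004, 0.0]
contact_force: [-0.0, -0.1, -2.8]
opening: 0.628
```

```bash
python3 -c "
from h import *
to(.562,.2398,.038,-16)
tz()"
```

```text
pos [0.5628 0.2402 0.0381] head -17.37 tilt 0.41 F [-0.02 -0.1  -2.81] op 0.628 t 12.4
delta tool [-0.0007  0.0006  0.0001] dist 0.0009 yaw -0.0239 rows 0.018127600080393307
tool z [ 0.0071 -0.0012 -1.    ] qd [ 0.001  0.002  0.     0.001  0.001 -0.002 -0.002]
```

z stops at 0.038, the expected contact height, so the vessel is resting on the pad. Releasing.

Request:
{"op": "play_rows", "data": {"targets": [{"jaw": 1,"dx": 0,"dy": 0,"dz": 0.001,"yaw": 0},{"jaw": 0.34,"dx": 0,"dy": 0,"dz": 0,"yaw": 0},{"jaw": 0.3,"dx": 0,"dy": 0,"dz": 0,"yaw": 0},{"jaw": 0.2,"dx": 0,"dy": 0,"dz": 0,"yaw": 0},{"jaw": 0.1,"dx": 0,"dy": 0,"dz": 0,"yaw": 0}]}}

```text
clock: 12.9
tool_pos: [0.5639, 0.2407, 0.0383]
eef_rot: [0.989, -0.151, 0.005, -0.001]
contact_force: [-0.2, 0.0, 1.2]
opening: 0.86
```

```bash
python3 -c "
from h import *
to(.562,.2398,.038,-16)
tz();snap('wrist','w6');vessel('w6',.004)"
```

```text
pos [0.5639 0.2407 0.0383] head -17.37 tilt 0.53 F [-0.25  0.03  1.17] op 0.86 t 12.9
delta tool [-0.0016  0.0014  0.0002] dist 0.0021 yaw -0.024 rows 0.04287852641764682
tool z [ 9.2e-03 -1.0e-04 -1.0e+00] qd [-0.     0.002  0.001 -0.003 -0.003 -0.001  0.   ]
w6 green 1399 [0.5626 0.2402 0.0962]
  cyl [0.5628 0.2402] 2915
  circ ((564.410400390625, 239.62869262695312), 27.830469131469727)
```

View pics/w6.png

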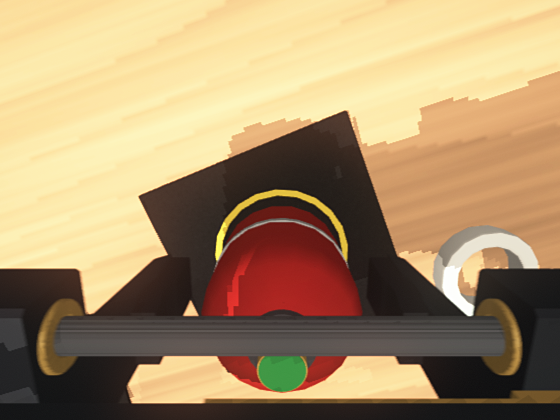

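The vessel stands at (0.5627, 0.2402), against a ring centre of (0.5623, 0.2400) from the same camera. The ring arc is visible at (283,190) with an even margin. Lifting away.

Request:
{"op": "play_rows", "data": {"targets": [{"jaw": 0.05,"dx": 0,"dy": 0,"dz": -0.006,"yaw": 0},{"jaw": 0.05,"dx": 0,"dy": 0,"dz": -0.015,"yaw": 0},{"jaw": 0.05,"dx": 0,"dy": 0,"dz": -0.03,"yaw": 0},{"jaw": 0.05,"dx": 0,"dy": 0,"dz": -0.035,"yaw": 0},{"jaw": 0.05,"dx": 0,"dy": 0,"dz": -0.035,"yaw": 0}]}}

```text
clock: 13.45
tool_pos: [0.5599, 0.2394, 0.1614]
eef_rot: [0.989, -0.151, 0.001, 0.002]
contact_force: [0.8, 0.0, 0.4]
opening: 0.952
```

```bash
python3 -c "
from h import *
to(.57,-.19,.22,30)
tz();snap('wrist','w7');vessel('w7',.004)"
```

```text
pos [0.5599 0.2394 0.1614] head -17.38 tilt 0.24 F [0.84 0.01 0.39] op 0.952 t 13.45
delta tool [ 0.138   0.407  -0.0568] dist 0.4335 yaw -0.8269 rows 8.670254261441109
tool z [ 5.0e-04 -4.1e-03 -1.0e+00] qd [-0.075 -0.524  0.128 -0.231  0.068  0.757 -0.06 ]
w7 green 339 [0.5622 0.2402 0.0963]
  cyl [0.5631 0.2402] 305
  circ ((563.3361206054688, 239.890625), 28.12983512878418)
```

View pics/w7.png

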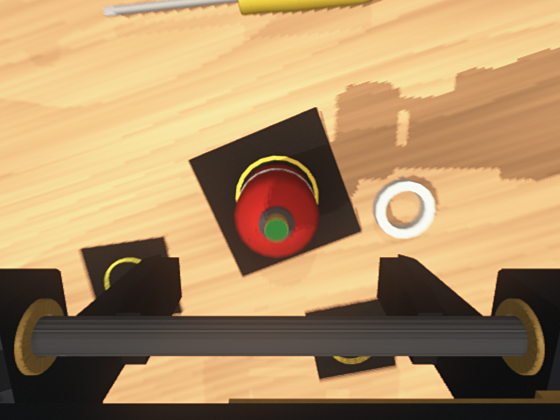

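Request:
{"op": "play_rows", "data": {"targets": [{"jaw": 0.3,"dx": 0.007,"dy": 0.02,"dz": -0.02,"yaw": 0},{"jaw": 0.3,"dx": 0.013,"dy": 0.038,"dz": -0.01,"yaw": 0},{"jaw": 0.3,"dx": 0.014,"dy": 0.04,"dz": -0.005,"yaw": 0},{"jaw": 0.3,"dx": 0.014,"dy": 0.04,"dz": 0,"yaw": 0},{"jaw": 0.3,"dx": 0.014,"dy": 0.04,"dz": 0,"yaw": 0}]}}

```text
clock: 14.0
tool_pos: [0.5725, 0.0576, 0.2121]
eef_rot: [0.99, -0.143, 0.011, -0.007]
contact_force: [0.4, -0.2, 0.2]
opening: 0.703
```

```bash
python3 -c "
from h import *
to(.57,-.19,.22,30)
tz()"
```

```text
pos [0.5725 0.0576 0.2121] head -16.48 tilt 1.55 F [ 0.35 -0.2   0.18] op 0.703 t 14.0
delta tool [ 0.068   0.238  -0.0107] dist 0.2477 yaw -0.8112 rows 4.954247010063688
tool z [ 0.0248  0.011  -0.9996] qd [ 0.819 -0.073 -0.098  0.098  0.07  -0.07   0.694]
```

Request:
{"op": "play_rows", "data": {"targets": [{"jaw": 0.45,"dx": 0.012,"dy": 0.043,"dz": 0,"yaw": -0.06},{"jaw": 0.45,"dx": 0.009,"dy": 0.044,"dz": 0,"yaw": -0.08},{"jaw": 0.45,"dx": 0.005,"dy": 0.043,"dz": 0,"yaw": -0.08},{"jaw": 0.45,"dx": 0.002,"dy": 0.036,"dz": 0,"yaw": -0.08},{"jaw": 0.45,"dx": -0.002,"dy": 0.025,"dz": 0,"yaw": -0.08}]}}

```text
clock: 14.5
tool_pos: [0.5676, -0.1487, 0.216]
eef_rot: [0.999, 0.051, 0.017, -0.002]
contact_force: [0.3, -0.3, -0.3]
opening: 0.548
```

Request:
{"op": "play_rows", "data": {"targets": [{"jaw": 0.45,"dx": 0,"dy": 0.008,"dz": 0,"yaw": -0.08},{"jaw": 0.45,"dx": 0,"dy": 0,"dz": 0,"yaw": -0.08},{"jaw": 0.45,"dx": 0,"dy": 0,"dz": 0,"yaw": -0.08},{"jaw": 0.45,"dx": 0,"dy": 0,"dz": 0,"yaw": -0.04},{"jaw": 0.45,"dx": 0,"dy": 0,"dz": 0,"yaw": 0}]}}

```text
clock: 15.0
tool_pos: [0.5664, -0.1678, 0.2212]
eef_rot: [0.982, 0.189, 0.018, 0.005]
contact_force: [-0.1, -0.7, -0.1]
opening: 0.552
```

```bash
python3 -c "
from h import *
to(.57,-.19,.22,30)
tz();snap('wrist','w8')"
```

```text
pos [ 0.5664 -0.1678  0.2212] head 21.82 tilt 2.14 F [-0.07 -0.69 -0.13] op 0.552 t 15.0
delta tool [-0.005   0.0219  0.0014] dist 0.0225 yaw -0.1428 rows 0.4504744396510258
tool z [ 0.0373 -0.0023 -0.9993] qd [ 0.001 -0.016  0.006 -0.001 -0.002  0.005 -0.007]
```

View pics/w8.png

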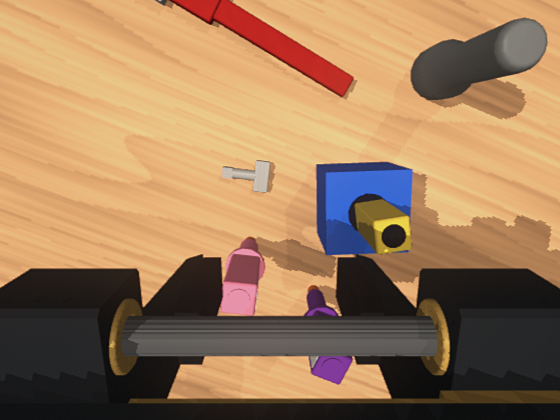

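The wrist view shows the yellow gauge head with its top at (392,235), in the blue stand at (365,210). The pink decoy is at (240,280) and the purple at (325,340). Next, the gauge pose from this view. The tool has picked up about 2° of tilt, which I'll also remove.

```bash
cat >> h.py <<'E'
def gauge(f,lo=.08,hi=.15,show=True):
    W,I=cloud(f); hsv=cv2.cvtColor(I,cv2.COLOR_RGB2HSV).astype(int); H,S,V=[hsv[...,i] for i in range(3)]
    y=(H>18)&(H<34)&(S>110)&(W[...,2]>lo)&(W[...,2]<hi)
    p=W[y]; zt=np.percentile(p[:,2],95)
    n,lab,st,_=cv2.connectedComponentsWithStats(y.astype(np.uint8)); k=1+st[1:,4].argmax(); y=lab==k
    t=W[y&(W[...,2]>zt-.006)]
    # include dark cap within
    rt=cv2.minAreaRect((t[:,:2]*1000).astype(np.float32)); print(f,y.sum(),'ztop',zt.round(4),'top rect',np.round(rt[0],1),np.round(rt[1],1),round(rt[2],1))
    # side normals
    gx=cv2.GaussianBlur(np.nan_to_num(W),(0,0),1)
    ang=[];
    for c in np.arange(.085,.13,.01):
        s=W[y&(abs(W[...,2]-c)<.004)]
        if len(s)>8: rr=cv2.minAreaRect((s[:,:2]*1000).astype(np.float32)); print('   z',round(c,3),len(s),np.round(rr[0],1),np.round(rr[1],1),round(rr[2],1))
E
python3 -c "
from h import *
gauge('w8')"
```

```text
w8 1879 ztop 0.1369 top rect [ 589.4 -240.9] [24.3 24.6] 32.2
   z 0.085 124 [ 592.6 -232.9] [14.9 31. ] 71.7
   z 0.095 137 [ 592.5 -232.7] [14.6 30.3] 72.5
   z 0.105 150 [ 592.4 -232.7] [14.6 30.5] 72.6
   z 0.115 166 [ 592.1 -232.7] [15.1 30.6] 73.5
   z 0.125 187 [ 592.3 -232.6] [15.  30.4] 72.9
```

Request:
{"op": "play_rows", "data": {"targets": [{"jaw": 0.45,"dx": 0.04,"dy": 0,"dz": 0,"yaw": 0},{"jaw": 0.45,"dx": 0,"dy": 0,"dz": 0,"yaw": 0},{"jaw": 0.45,"dx": 0,"dy": 0,"dz": 0,"yaw": 0},{"jaw": 0.45,"dx": 0,"dy": 0,"dz": 0,"yaw": -0.05},{"jaw": 0.45,"dx": 0,"dy": 0,"dz": 0,"yaw": -0.05}]}}

```text
clock: 15.55
tool_pos: [0.6031, -0.1526, 0.2243]
eef_rot: [0.971, 0.237, 0.017, 0.006]
contact_force: [-0.2, 0.0, -0.1]
opening: 0.553
```

```bash
python3 -c "
from h import *
to(.589,-.2385,.22,30)
tz()"
```

```text
pos [ 0.6031 -0.1526  0.2243] head 27.42 tilt 2.13 F [-0.15  0.02 -0.1 ] op 0.553 t 15.55
delta tool [-0.0522  0.0697  0.0042] dist 0.0872 yaw -0.045 rows 1.7431097858777238
tool z [ 0.0369 -0.0043 -0.9993] qd [ 0.078 -0.001 -0.152 -0.002  0.127  0.016  0.382]
```

Request:
{"op": "play_rows", "data": {"targets": [{"jaw": 0.45,"dx": -0.004,"dy": 0.008,"dz": -0.045,"yaw": 0},{"jaw": 0.45,"dx": 0,"dy": 0,"dz": -0.03,"yaw": 0},{"jaw": 0.45,"dx": 0,"dy": 0,"dz": -0.018,"yaw": 0},{"jaw": 0.45,"dx": 0,"dy": 0,"dz": -0.01,"yaw": 0},{"jaw": 0.45,"dx": 0,"dy": 0,"dz": -0.004,"yaw": 0}]}}

```text
clock: 16.05
tool_pos: [0.5961, -0.1616, 0.3342]
eef_rot: [0.972, 0.236, 0.015, 0.006]
contact_force: [-0.2, -0.6, -0.3]
opening: 0.55
```

```bash
python3 -c "
from h import *
to(.589,-.2405,.22,31)
tz()"
```

```text
pos [ 0.5961 -0.1616  0.3342] head 27.32 tilt 1.86 F [-0.21 -0.61 -0.32] op 0.55 t 16.05
delta tool [-0.0456  0.0648  0.1143] dist 0.1391 yaw -0.0642 rows 2.7810068811388686
tool z [ 0.0322 -0.0041 -0.9995] qd [ 0.003 -0.04   0.001 -0.047 -0.01   0.097  0.006]
```

Request:
{"op": "play_rows", "data": {"targets": [{"jaw": 0.45,"dx": -0.005,"dy": 0.007,"dz": 0,"yaw": -0.03},{"jaw": 0.45,"dx": -0.01,"dy": 0.014,"dz": 0,"yaw": -0.03},{"jaw": 0.45,"dx": -0.012,"dy": 0.017,"dz": 0,"yaw": 0},{"jaw": 0.45,"dx": -0.01,"dy": 0.014,"dz": 0,"yaw": 0},{"jaw": 0.45,"dx": -0.005,"dy": 0.007,"dz": 0,"yaw": 0}]}}

```text
clock: 16.55
tool_pos: [0.5875, -0.2326, 0.3312]
eef_rot: [0.963, 0.268, 0.013, 0.004]
contact_force: [0.0, 0.5, -0.2]
opening: 0.55
```

```bash
python3 -c "
from h import *
to(.589,-.2405,.22,31)
tz();print(r.get_state()['q'].round(3))"
```

```text
pos [ 0.5875 -0.2326  0.3312] head 31.15 tilt 1.52 F [ 0.01  0.53 -0.23] op 0.55 t 16.55
delta tool [-0.0052  0.0059  0.1112] dist 0.1115 yaw 0.0027 rows 2.2295428974804152
tool z [ 2.650e-02 -9.000e-04 -9.996e-01] qd [ 0.127  0.047 -0.012 -0.07  -0.007  0.043  0.14 ]
[ 0.418  0.598 -0.201  1.443  0.121  1.087 -0.829]
```

Request:
{"op": "play_rows", "data": {"targets": [{"jaw": 0.45,"dx": 0,"dy": 0,"dz": 0,"yaw": 0},{"jaw": 0.45,"dx": 0.018,"dy": 0.024,"dz": 0,"yaw": 0},{"jaw": 0.45,"dx": 0,"dy": 0,"dz": 0,"yaw": 0},{"jaw": 0.45,"dx": 0,"dy": 0,"dz": 0,"yaw": 0},{"jaw": 0.45,"dx": 0,"dy": 0,"dz": 0,"yaw": 0}]}}

```text
clock: 17.05
tool_pos: [0.6136, -0.2417, 0.3292]
eef_rot: [0.963, 0.269, 0.01, 0.001]
contact_force: [0.6, -0.8, 0.6]
opening: 0.547
```

```bash
python3 -c "
from h import *
to(.589,-.2405,.22,31)
tz();print(r.get_state()['q'].round(3))"
```

```text
pos [ 0.6136 -0.2417  0.3292] head 31.18 tilt 1.17 F [ 0.61 -0.84  0.62] op 0.547 t 17.05
delta tool [-0.0225 -0.0146  0.1087] dist 0.1119 yaw 0.0031 rows 2.2384794095458456
tool z [ 0.0201  0.0034 -0.9998] qd [-0.008 -0.006 -0.006  0.015 -0.006  0.003 -0.002]
[ 0.412  0.648 -0.197  1.346  0.121  1.141 -0.822]
```

Request:
{"op": "play_rows", "data": {"targets": [{"jaw": 0.45,"dx": -0.004,"dy": -0.002,"dz": 0.006,"yaw": 0},{"jaw": 0.45,"dx": -0.006,"dy": -0.004,"dz": 0.012,"yaw": 0},{"jaw": 0.45,"dx": -0.006,"dy": -0.004,"dz": 0.016,"yaw": 0},{"jaw": 0.45,"dx": -0.005,"dy": -0.003,"dz": 0.016,"yaw": 0},{"jaw": 0.45,"dx": -0.002,"dy": -0.001,"dz": 0.014,"yaw": 0}]}}

```text
clock: 17.55
tool_pos: [0.5857, -0.2389, 0.2645]
eef_rot: [0.963, 0.27, 0.012, 0.002]
contact_force: [1.1, 0.2, -0.2]
opening: 0.55
```

```bash
python3 -c "
from h import *
to(.589,-.2405,.22,31)
tz()"
```

```text
pos [ 0.5857 -0.2389  0.2645] head 31.34 tilt 1.38 F [ 1.12  0.18 -0.23] op 0.55 t 17.55
delta tool [0.001  0.0026 0.0446] dist 0.0447 yaw 0.0059 rows 0.8931111861958472
tool z [ 0.0239  0.003  -0.9997] qd [ 0.009  0.107  0.01   0.265  0.045 -0.378 -0.035]
```

Request:
{"op": "play_rows", "data": {"targets": [{"jaw": 0.45,"dx": 0.001,"dy": 0.001,"dz": 0.014,"yaw": 0},{"jaw": 0.45,"dx": 0,"dy": 0.001,"dz": 0.014,"yaw": 0},{"jaw": 0.45,"dx": 0,"dy": 0.001,"dz": 0.01,"yaw": 0},{"jaw": 0.45,"dx": 0,"dy": 0,"dz": 0.006,"yaw": 0},{"jaw": 0.45,"dx": 0,"dy": 0,"dz": 0.002,"yaw": 0}]}}

```text
clock: 18.05
tool_pos: [0.5844, -0.2392, 0.215]
eef_rot: [0.963, 0.27, 0.01, 0.0]
contact_force: [-0.2, -0.2, -0.6]
opening: 0.549
```

```bash
python3 -c "
from h import *
to(.5892,-.2408,.17,31)
tz();snap('wrist','w9');gauge('w9')"
```

```text
pos [ 0.5844 -0.2392  0.215 ] head 31.38 tilt 1.1 F [-0.23 -0.16 -0.57] op 0.549 t 18.05
delta tool [0.0024 0.0037 0.0451] dist 0.0453 yaw 0.0066 rows 0.9064948137267048
tool z [ 0.0187  0.0045 -0.9998] qd [-0.001  0.018  0.004  0.021  0.009 -0.048 -0.005]
w9 1391 ztop 0.1369 top rect [ 589.8 -241. ] [23.6 23.4] 31.0
   z 0.085 62 [ 599.3 -235. ] [ 0.9 22.7] 31.2
   z 0.095 66 [ 599.  -234.9] [ 1.8 23.4] 32.9
   z 0.105 66 [ 599.2 -235.2] [ 1.6 23.4] 29.3
   z 0.115 76 [ 599.1 -234.6] [ 1.7 23.1] 34.0
   z 0.125 82 [ 599. -235.] [ 1.5 23.3] 31.0
```

View pics/w9.png

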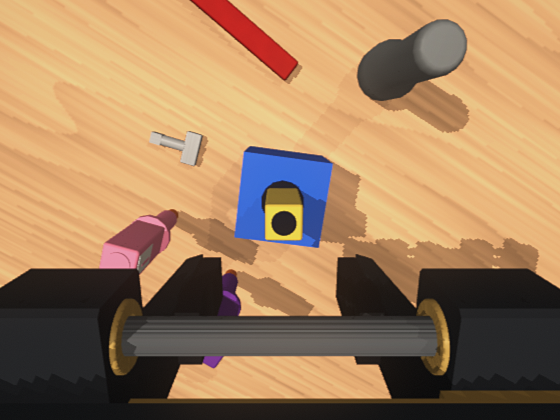

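The gauge head is centred in the jaw line at (284,222) in the wrist view: yaw 31°, centre (0.5893, −0.241). Descending.

Request:
{"op": "play_rows", "data": {"targets": [{"jaw": 0.45,"dx": 0.002,"dy": 0.003,"dz": 0.006,"yaw": 0},{"jaw": 0.45,"dx": 0,"dy": 0.001,"dz": 0.012,"yaw": 0},{"jaw": 0.45,"dx": 0,"dy": 0,"dz": 0.015,"yaw": 0},{"jaw": 0.45,"dx": 0,"dy": 0,"dz": 0.012,"yaw": 0},{"jaw": 0.45,"dx": 0,"dy": 0,"dz": 0.006,"yaw": 0}]}}

```text
clock: 18.6
tool_pos: [0.5917, -0.2422, 0.1628]
eef_rot: [0.963, 0.27, 0.012, 0.002]
contact_force: [-0.4, 0.3, 0.6]
opening: 0.552
```

```bash
python3 -c "
from h import *
to(.5893,-.241,.089,31)
tz()"
```

```text
pos [ 0.5917 -0.2422  0.1628] head 31.37 tilt 1.39 F [-0.45  0.34  0.56] op 0.552 t 18.6
delta tool [-0.003  -0.003   0.0737] dist 0.0739 yaw 0.0065 rows 1.4773860741285305
tool z [ 0.0241  0.0028 -0.9997] qd [-0.008  0.084  0.017  0.038  0.024 -0.129 -0.018]
```

Request:
{"op": "play_rows", "data": {"targets": [{"jaw": 0.45,"dx": -0.001,"dy": -0.001,"dz": 0.008,"yaw": 0},{"jaw": 0.45,"dx": -0.001,"dy": -0.001,"dz": 0.012,"yaw": 0},{"jaw": 0.45,"dx": 0,"dy": -0.001,"dz": 0.013,"yaw": 0},{"jaw": 0.45,"dx": 0,"dy": 0,"dz": 0.01,"yaw": 0},{"jaw": 0.45,"dx": 0,"dy": 0,"dz": 0.005,"yaw": 0}]}}

```text
clock: 19.1
tool_pos: [0.5893, -0.2403, 0.1103]
eef_rot: [0.963, 0.27, 0.012, 0.002]
contact_force: [-0.9, -0.5, 0.5]
opening: 0.549
```

```bash
python3 -c "
from h import *
to(.5893,-.241,.089,31)
tz()"
```

```text
pos [ 0.5893 -0.2403  0.1103] head 31.38 tilt 1.38 F [-0.91 -0.52  0.47] op 0.549 t 19.1
delta tool [-0.0008  0.0003  0.0213] dist 0.0213 yaw 0.0065 rows 0.4266166589462995
tool z [ 0.0239  0.0029 -0.9997] qd [-0.012  0.076  0.018  0.023  0.017 -0.102 -0.016]
```

Request:
{"op": "play_rows", "data": {"targets": [{"jaw": 0.45,"dx": -0.001,"dy": 0,"dz": 0.006,"yaw": 0},{"jaw": 0.45,"dx": 0,"dy": 0,"dz": 0.006,"yaw": 0},{"jaw": 0.45,"dx": 0,"dy": 0,"dz": 0.003,"yaw": 0},{"jaw": 0.45,"dx": 0,"dy": 0,"dz": 0,"yaw": 0},{"jaw": 0.45,"dx": 0,"dy": 0,"dz": 0,"yaw": 0}]}}

```text
clock: 19.6
tool_pos: [0.589, -0.2409, 0.0935]
eef_rot: [0.963, 0.27, 0.012, 0.002]
contact_force: [-0.3, -0.1, 0.3]
opening: 0.551
```

```bash
python3 -c "
from h import *
to(.5893,-.241,.089,31)
tz()"
```

```text
pos [ 0.589  -0.2409  0.0935] head 31.38 tilt 1.38 F [-0.25 -0.13  0.27] op 0.551 t 19.6
delta tool [0.0001 0.0002 0.0045] dist 0.0045 yaw 0.0066 rows 0.09024758134540273
tool z [ 0.0239  0.0029 -0.9997] qd [ 0.001 -0.001  0.002  0.001 -0.001 -0.001 -0.   ]
```

Request:
{"op": "play_rows", "data": {"targets": [{"jaw": 0.6,"dx": 0,"dy": 0,"dz": 0.003,"yaw": 0},{"jaw": 0.68,"dx": 0,"dy": 0,"dz": 0,"yaw": 0},{"jaw": 0.74,"dx": 0,"dy": 0,"dz": 0,"yaw": 0},{"jaw": 1,"dx": 0,"dy": 0,"dz": 0,"yaw": 0},{"jaw": 1,"dx": 0,"dy": 0,"dz": 0,"yaw": 0}], "squeeze": 20}}

```text
clock: 20.1
tool_pos: [0.5896, -0.2411, 0.0912]
eef_rot: [0.963, 0.27, 0.013, 0.002]
contact_force: [-0.6, 0.6, -0.2]
opening: 0.273
```

Request:
{"op": "play_rows", "data": {"targets": [{"jaw": 1,"dx": 0,"dy": 0,"dz": 0,"yaw": 0},{"jaw": 1,"dx": 0,"dy": 0,"dz": 0,"yaw": 0},{"jaw": 1,"dx": 0,"dy": 0,"dz": 0,"yaw": 0},{"jaw": 1,"dx": 0,"dy": 0,"dz": 0,"yaw": 0},{"jaw": 1,"dx": 0,"dy": 0,"dz": 0,"yaw": 0}], "squeeze": 35}}

```text
clock: 20.6
tool_pos: [0.5896, -0.2411, 0.0912]
eef_rot: [0.963, 0.27, 0.013, 0.002]
contact_force: [0.4, -0.3, -0.7]
opening: 0.268
```

```bash
python3 -c "
from h import *
to(.5893,-.241,.19,31)
tz()"
```

```text
pos [ 0.5896 -0.2411  0.0912] head 31.38 tilt 1.46 F [ 0.42 -0.32 -0.73] op 0.268 t 20.6
delta tool [ 0.0021  0.0009 -0.0988] dist 0.0988 yaw 0.0066 rows 1.976823848562367
tool z [ 0.0254  0.0024 -0.9997] qd [ 0.    -0.001  0.001 -0.    -0.001  0.002 -0.001]
```

```bash
python3 -c "
from h import *
s=r.get_state();M=R.from_quat(s['eef_rot']).as_matrix();print(M[2].round(4));np.save('u0.npy',M[2])"
cat >> h.py <<'E'
def gt():
    s=r.get_state();M=R.from_quat(s['eef_rot']).as_matrix();u=M[2];u0=np.load('u0.npy')
    # gauge axis in tool = u0 ; in world:
    a=M@u0; print('gauge axis world',a.round(4),'tilt deg',np.degrees(np.arccos(min(1,a[2]))).round(2))
E
```

```text
[ 0.0229  0.0111 -0.9997]
```

Request:
{"op": "play_rows", "data": {"targets": [{"jaw": 1,"dx": 0,"dy": 0,"dz": -0.004,"yaw": 0},{"jaw": 1,"dx": 0.001,"dy": 0,"dz": -0.008,"yaw": 0},{"jaw": 1,"dx": 0.001,"dy": 0,"dz": -0.01,"yaw": 0},{"jaw": 1,"dx": 0,"dy": 0,"dz": -0.007,"yaw": 0},{"jaw": 1,"dx": 0,"dy": 0,"dz": -0.003,"yaw": 0}]}}

```text
clock: 21.1
tool_pos: [0.5906, -0.24, 0.1261]
eef_rot: [0.963, 0.27, 0.013, 0.002]
contact_force: [-0.0, -0.8, -0.8]
opening: 0.27
```

```bash
python3 -c "
from h import *
to(.5896,-.2411,.19,31)
tz();gt()"
```

```text
pos [ 0.5906 -0.24    0.1261] head 31.37 tilt 1.47 F [-0.03 -0.81 -0.85] op 0.27 t 21.1
delta tool [ 0.      0.0011 -0.0639] dist 0.0639 yaw 0.0065 rows 1.2789265221498132
tool z [ 0.0255  0.0024 -0.9997] qd [ 0.008 -0.05  -0.012 -0.017 -0.012  0.064  0.011]
gauge axis world [-1.e-04  0.e+00  1.e+00] tilt deg 0.01
```

Request:
{"op": "play_rows", "data": {"targets": [{"jaw": 1,"dx": 0,"dy": 0.001,"dz": -0.008,"yaw": 0},{"jaw": 1,"dx": 0,"dy": 0.001,"dz": -0.009,"yaw": 0},{"jaw": 1,"dx": 0,"dy": 0,"dz": -0.009,"yaw": 0},{"jaw": 1,"dx": 0,"dy": 0,"dz": -0.009,"yaw": 0},{"jaw": 1,"dx": 0,"dy": 0,"dz": -0.009,"yaw": 0}]}}

```text
clock: 21.6
tool_pos: [0.5901, -0.242, 0.1737]
eef_rot: [0.963, 0.27, 0.012, 0.002]
contact_force: [-0.3, -0.1, -1.0]
opening: 0.272
```

```bash
python3 -c "
from h import *
to(.5896,-.2411,.22,31)
tz();gt()"
```

```text
pos [ 0.5901 -0.242   0.1737] head 31.37 tilt 1.43 F [-0.26 -0.07 -1.  ] op 0.272 t 21.6
delta tool [ 0.0011 -0.0005 -0.0463] dist 0.0463 yaw 0.0065 rows 0.9257146882946815
tool z [ 0.0248  0.0024 -0.9997] qd [ 0.018 -0.13  -0.027 -0.068 -0.031  0.199  0.029]
gauge axis world [6.e-04 0.e+00 1.e+00] tilt deg 0.03
```

Request:
{"op": "play_rows", "data": {"targets": [{"jaw": 1,"dx": 0,"dy": 0,"dz": -0.01,"yaw": 0},{"jaw": 1,"dx": 0,"dy": 0,"dz": -0.01,"yaw": 0},{"jaw": 1,"dx": 0.003,"dy": -0.006,"dz": -0.008,"yaw": 0},{"jaw": 1,"dx": 0.006,"dy": -0.012,"dz": -0.005,"yaw": 0},{"jaw": 1,"dx": 0.009,"dy": -0.018,"dz": -0.002,"yaw": 0}]}}

```text
clock: 22.1
tool_pos: [0.5858, -0.2033, 0.2134]
eef_rot: [0.963, 0.268, 0.013, 0.004]
contact_force: [0.4, 0.7, -1.9]
opening: 0.269
```

Request:
{"op": "play_rows", "data": {"targets": [{"jaw": 1,"dx": 0.012,"dy": -0.022,"dz": 0,"yaw": 0},{"jaw": 1,"dx": 0.012,"dy": -0.022,"dz": 0,"yaw": 0},{"jaw": 1,"dx": 0.012,"dy": -0.022,"dz": 0,"yaw": 0},{"jaw": 1,"dx": 0.012,"dy": -0.022,"dz": 0,"yaw": 0},{"jaw": 1,"dx": 0.012,"dy": -0.022,"dz": 0,"yaw": 0}]}}

```text
clock: 22.6
tool_pos: [0.5783, -0.0677, 0.2147]
eef_rot: [0.963, 0.269, 0.013, 0.002]
contact_force: [0.5, 0.6, 0.1]
opening: 0.273
```

```bash
python3 -c "
from h import *
to(.5625,.2402,.22,31)
tz();gt()"
```

```text
pos [ 0.5783 -0.0677  0.2147] head 31.2 tilt 1.55 F [0.48 0.55 0.07] op 0.273 t 22.6
delta tool [ 0.1461 -0.2715 -0.005 ] dist 0.3083 yaw 0.0036 rows 6.166418249508308
tool z [ 0.0269  0.0025 -0.9996] qd [-0.492 -0.071  0.039  0.161 -0.029 -0.097 -0.437]
gauge axis world [-1.5e-03 -1.0e-04  1.0e+00] tilt deg 0.08
```

Request:
{"op": "play_rows", "data": {"targets": [{"jaw": 1,"dx": 0.012,"dy": -0.023,"dz": 0,"yaw": 0},{"jaw": 1,"dx": 0.012,"dy": -0.023,"dz": 0,"yaw": 0},{"jaw": 1,"dx": 0.012,"dy": -0.023,"dz": 0,"yaw": 0},{"jaw": 1,"dx": 0.012,"dy": -0.023,"dz": 0,"yaw": 0},{"jaw": 1,"dx": 0.012,"dy": -0.023,"dz": 0,"yaw": 0}]}}

```text
clock: 23.1
tool_pos: [0.5653, 0.0745, 0.2158]
eef_rot: [0.962, 0.272, 0.012, 0.0]
contact_force: [0.6, 0.1, -2.4]
opening: 0.268
```

```bash
python3 -c "
from h import *
to(.5625,.2402,.22,31)
tz();gt()"
```

```text
pos [0.5653 0.0745 0.2158] head 31.58 tilt 1.42 F [ 0.57  0.09 -2.36] op 0.268 t 23.1
delta tool [ 0.0844 -0.1426 -0.0033] dist 0.1658 yaw 0.0102 rows 3.315993337874224
tool z [ 0.0241  0.006  -0.9997] qd [-0.531  0.     0.046 -0.016 -0.036  0.011 -0.447]
gauge axis world [ 0.0013 -0.0034  1.    ] tilt deg 0.21
```

Request:
{"op": "play_rows", "data": {"targets": [{"jaw": 1,"dx": 0.013,"dy": -0.022,"dz": 0,"yaw": 0},{"jaw": 1,"dx": 0.013,"dy": -0.022,"dz": 0,"yaw": 0},{"jaw": 1,"dx": 0.012,"dy": -0.02,"dz": 0,"yaw": 0},{"jaw": 1,"dx": 0.01,"dy": -0.017,"dz": 0,"yaw": 0},{"jaw": 1,"dx": 0.008,"dy": -0.014,"dz": 0,"yaw": 0}]}}

```text
clock: 23.6
tool_pos: [0.5564, 0.1987, 0.2173]
eef_rot: [0.961, 0.277, 0.011, -0.002]
contact_force: [-0.2, 0.2, -1.4]
opening: 0.268
```

```bash
python3 -c "
from h import *
to(.5625,.2402,.22,31)
tz();gt()"
```

```text
pos [0.5564 0.1987 0.2173] head 32.19 tilt 1.29 F [-0.16  0.16 -1.44] op 0.268 t 23.6
delta tool [ 0.0273 -0.0319 -0.0021] dist 0.042 yaw 0.0207 rows 0.8406213913053963
tool z [ 0.02    0.0104 -0.9997] qd [-0.313  0.049  0.026 -0.128 -0.024  0.086 -0.252]
gauge axis world [ 0.0054 -0.0076  1.    ] tilt deg 0.53
```

Request:
{"op": "play_rows", "data": {"targets": [{"jaw": 1,"dx": 0.008,"dy": -0.009,"dz": 0,"yaw": 0},{"jaw": 1,"dx": 0.007,"dy": -0.008,"dz": 0,"yaw": 0},{"jaw": 1,"dx": 0.005,"dy": -0.006,"dz": 0,"yaw": 0},{"jaw": 1,"dx": 0.002,"dy": -0.003,"dz": 0,"yaw": 0},{"jaw": 1,"dx": 0,"dy": 0,"dz": 0,"yaw": 0}]}}

```text
clock: 24.1
tool_pos: [0.5586, 0.2392, 0.218]
eef_rot: [0.96, 0.28, 0.01, -0.003]
contact_force: [-0.7, -0.4, -1.7]
opening: 0.265
```

```bash
python3 -c "
from h import *
to(.5625,.2402,.22,31)
tz();gt();snap('wrist','w10');snap('scene','s10')"
```

```text
pos [0.5586 0.2392 0.218 ] head 32.53 tilt 1.25 F [-0.65 -0.39 -1.73] op 0.265 t 24.1
delta tool [ 0.0039  0.0012 -0.0019] dist 0.0045 yaw 0.0267 rows 0.0906399506432799
tool z [ 0.0181  0.0122 -0.9998] qd [ 0.005  0.001  0.012  0.002  0.004  0.003 -0.   ]
gauge axis world [ 0.0073 -0.0092  0.9999] tilt deg 0.67
```

View pics/w10.png

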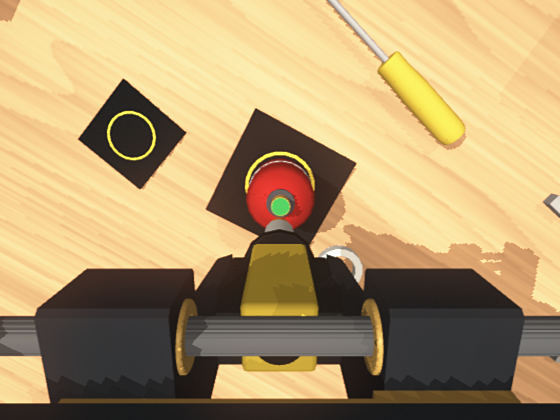

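View pics/s10.png

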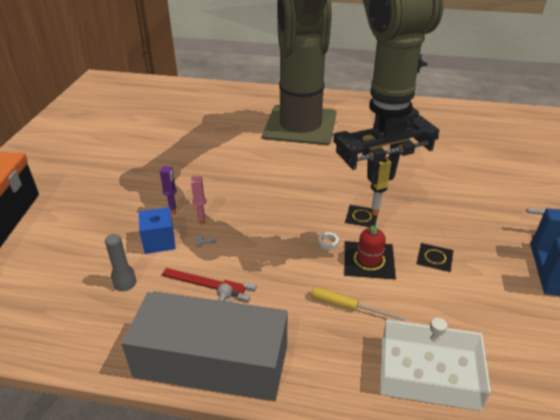

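```bash
python3 - <<'E'
from h import *
d=np.load('w10.npz');T=d['T_tool_cam'];K=d['mtx'];u0=np.load('u0.npy')
M=R.from_quat(d['tr']).as_matrix()
def px(pt):
    c=np.linalg.inv(T)@np.r_[pt,1]; return (K[0,2]+K[0,0]*c[0]/-c[2], K[1,2]-K[1,1]*c[1]/-c[2])
a=-u0/np.linalg.norm(u0) # down axis in tool
# head centre in tool: at grasp head z .106, tcp .0912 -> tool z -.0148
h=np.array([0,0,-.0148])
for s in [-.03,.03,.036,.086,.102]: print(s,np.round(px(h+a*s),1))
vt=M.T@(np.array([.5625,.2402,.096])-d['tp']); print('valve',vt.round(4),px(vt))
vessel('w10',.004)
im=cv2.imread('pics/w10.png')[170:300,210:350]; cv2.imwrite('pics/w10c.png',cv2.resize(im,None,fx=5,fy=4.5,interpolation=cv2.INTER_CUBIC)[:600])
d=np.load('s10.npz');im=cv2.cvtColor(d['frame'],cv2.COLOR_RGB2BGR)[140:290,320:450]; cv2.imwrite('pics/s10c.png',cv2.resize(im,None,fx=4,fy=4,interpolation=cv2.INTER_CUBIC))
E
```

```text
-0.03 [277.4 338.6]
0.03 [276.2 266.2]
0.036 [276.1 261.6]
0.086 [275.7 232. ]
0.102 [275.5 225.1]
valve [0.0012 0.0013 0.122 ] (np.float64(279.16960246253797), np.float64(206.91037576881243))
w10 green 234 [0.5632 0.24   0.0963]
  cyl [0.563  0.2401] 119
  circ ((563.4490966796875, 240.0974578857422), 27.982208251953125)
```

View pics/w10c.png

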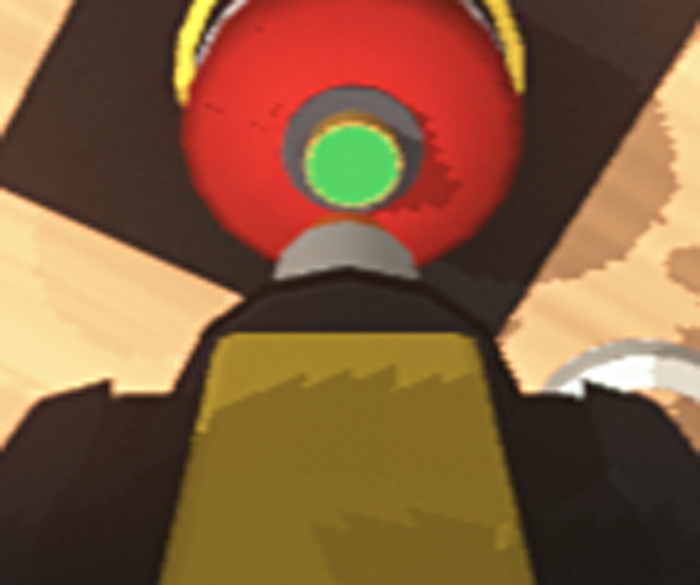

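View pics/s10c.png

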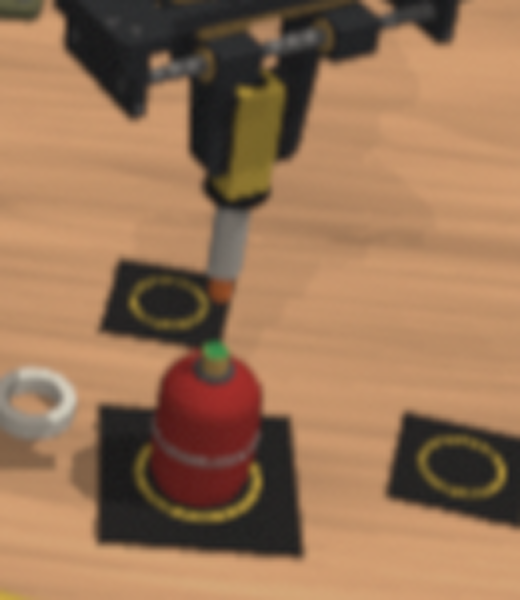

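```bash
python3 - <<'E'
from h import *
from scipy.optimize import least_squares
d=np.load('w10.npz');T=d['T_tool_cam'];K=d['mtx']
def px(pt):
    c=np.linalg.inv(T)@np.r_[pt,1]; return np.round((K[0,2]+K[0,0]*c[0]/-c[2], K[1,2]-K[1,1]*c[1]/-c[2]),1)
a=np.array([-.0229,0,.9997]);h=np.array([0.0001,0,-.0148])
print(px(h+a*.086+[.009,0,0]),px(h+a*.102+[.006,0,0]))
W,I=cloud('w10'); hsv=cv2.cvtColor(I,cv2.COLOR_RGB2HSV).astype(int)
M=R.from_quat(d['tr']).as_matrix(); Wt=(W-d['tp'])@M
# barrel pts in wrist
m=np.zeros(W.shape[:2],bool);m[219:231,266:292]=1
m&=(Wt[...,2]>.022)&(Wt[...,2]<.075)&(hsv[...,1]<60)
p=Wt[m];print('barrel',len(p),np.nanmedian(p,0).round(4),np.nanmax(p[:,0]).round(4),np.nanpercentile(p[:,1],[2,98]).round(4))
W,I=cloud('s10'); hsv=cv2.cvtColor(I,cv2.COLOR_RGB2HSV).astype(int);H,S,V=[hsv[...,i] for i in range(3)]
box=np.zeros(H.shape,bool);box[140:290,350:410]=1
near=box&(np.hypot(W[...,0]-.562,W[...,1]-.24)<.06)
o=near&(H<16)&(S>140)&(W[...,2]>.1)&(W[...,2]<.16);print('orange',o.sum(),np.median(W[o],0).round(4))
def cyl(p,rad,c0):
    return least_squares(lambda q:np.hypot(p[:,0]-q[0],p[:,1]-q[1])-rad,c0,loss='soft_l1',f_scale=.001).x.round(4)
if o.sum()>4: print(cyl(W[o],.006,[.56,.24]))
b=near&(S<70)&(W[...,2]>.149)&(W[...,2]<.19); print('barrel',b.sum(),cyl(W[b],.009,[.56,.24]),np.median(W[b],0).round(4))
y=near&(H>18)&(H<34)&(S>110)&(W[...,2]>.2);print('yel',y.sum(),np.median(W[y],0).round(4))
vessel('s10',.004)
E
```

```text
[277.2 217.6] [277.3 216. ]
barrel 211 [0.0063 0.001  0.0593] 0.0077 [-0.006   0.0079]
orange 29 [0.5634 0.2391 0.1356]
[0.5584 0.2394]
barrel 128 [0.558  0.2397] [0.5656 0.2395 0.1694]
yel 388 [0.569  0.2439 0.2399]
s10 green 17 [0.5617 0.2424 0.0955]
  cyl [0.5624 0.2422] 307
  circ ((566.525634765625, 242.3536834716797), 27.418458938598633)
```

Both cameras give about the same offset from nose to valve, (+4, +2) mm, and the gauge is vertical. In the scene crop the orange nose at (221,292) is above the green top at (215,350). Next I'll shift sideways and come down to just above the valve.

Request:
{"op": "play_rows", "data": {"targets": [{"jaw": 1,"dx": 0.003,"dy": 0,"dz": 0,"yaw": 0},{"jaw": 1,"dx": 0.001,"dy": 0,"dz": 0.005,"yaw": 0},{"jaw": 1,"dx": 0,"dy": 0,"dz": 0.008,"yaw": 0},{"jaw": 1,"dx": 0,"dy": 0,"dz": 0.006,"yaw": 0},{"jaw": 1,"dx": 0,"dy": 0,"dz": 0.002,"yaw": 0}]}}

```text
clock: 24.7
tool_pos: [0.5634, 0.2376, 0.1952]
eef_rot: [0.961, 0.278, 0.01, -0.002]
contact_force: [-0.0, 0.7, -0.6]
opening: 0.272
```

```bash
python3 -c "
from h import *
to(.5626,.2414,.188,None)
tz();gt()"
```

```text
pos [0.5634 0.2376 0.1952] head 32.23 tilt 1.16 F [-0.01  0.67 -0.65] op 0.272 t 24.7
delta tool [ 0.0012 -0.0037  0.0072] dist 0.0082 yaw None rows 0.16361789414120226
tool z [ 0.0179  0.0096 -0.9998] qd [-0.     0.03   0.005  0.019  0.005 -0.047 -0.005]
gauge axis world [ 0.0074 -0.0068  0.9999] tilt deg 0.58
```

Request:
{"op": "play_rows", "data": {"targets": [{"jaw": 1,"dx": 0.001,"dy": -0.003,"dz": 0,"yaw": 0},{"jaw": 1,"dx": 0,"dy": -0.001,"dz": 0.002,"yaw": 0},{"jaw": 1,"dx": 0,"dy": 0,"dz": 0.002,"yaw": 0},{"jaw": 1,"dx": 0,"dy": 0,"dz": 0,"yaw": 0},{"jaw": 1,"dx": 0,"dy": 0,"dz": 0,"yaw": 0}]}}

```text
clock: 25.2
tool_pos: [0.5617, 0.2421, 0.1903]
eef_rot: [0.961, 0.278, 0.009, -0.002]
contact_force: [-0.7, -0.0, -1.0]
opening: 0.27
```

```bash
cat > m.py <<'E'
from h import *
from scipy.optimize import least_squares
import sys
def meas(tag):
    s,_=snap('wrist','w'+tag);snap('scene','s'+tag); zt=s['tool_pos'][2]
    W,I=cloud('s'+tag); hsv=cv2.cvtColor(I,cv2.COLOR_RGB2HSV).astype(int);H,S,V=[hsv[...,i] for i in range(3)]
    box=np.zeros(H.shape,bool);box[140:290,350:410]=1
    near=box&(np.hypot(W[...,0]-.562,W[...,1]-.24)<.06)
    cyl=lambda p,rad:least_squares(lambda q:np.hypot(p[:,0]-q[0],p[:,1]-q[1])-rad,[.56,.24],loss='soft_l1',f_scale=.001).x.round(4)
    tip=zt-.0872
    o=near&(H<16)&(S>140)&(W[...,2]>tip-.002)&(W[...,2]<tip+.016)&(W[...,2]>.098)
    print('nose',o.sum(),cyl(W[o],.006) if o.sum()>4 else '',np.percentile(W[o][:,2],[2,98]).round(4) if o.sum() else '')
    b=near&(S<70)&(W[...,2]>tip+.019)&(W[...,2]<tip+.06); print('barrel',b.sum(),cyl(W[b],.009))
    vessel('s'+tag,.004); vessel('w'+tag,.004)
    d=np.load('w'+tag+'.npz'); im=cv2.imread('pics/w'+tag+'.png')[170:300,210:350]; cv2.imwrite('pics/wc'+tag+'.png',cv2.resize(im,None,fx=5,fy=4.5,interpolation=cv2.INTER_CUBIC)[:600])
    im=cv2.imread('pics/s'+tag+'.png')[140:290,320:450]; cv2.imwrite('pics/sc'+tag+'.png',cv2.resize(im,None,fx=4,fy=4,interpolation=cv2.INTER_CUBIC))
E
python3 -c "
from m import *
to(.5626,.2414,.188,None)
tz();gt();meas('11')"
```

```text
pos [0.5617 0.2421 0.1903] head 32.26 tilt 1.11 F [-0.74 -0.02 -1.04] op 0.27 t 25.2
delta tool [0.0004 0.0011 0.0023] dist 0.0025 yaw None rows 0.050911721606156236
tool z [ 0.0169  0.0094 -0.9998] qd [-0.001 -0.001 -0.002  0.001  0.003 -0.001 -0.002]
gauge axis world [ 0.0084 -0.0066  0.9999] tilt deg 0.61
nose 22 [0.5613 0.2432] [0.1048 0.1156]
barrel 127 [0.5609 0.2432]
s11 green 9 [0.5602 0.2426 0.0942]
  cyl [0.5624 0.2424] 309
  circ ((566.5057983398438, 242.0792694091797), 27.999025344848633)
w11 green 92 [0.5668 0.2409 0.0961]
  cyl [0.563 0.24 ] 230
  circ ((563.277587890625, 240.24691772460938), 27.95887565612793)
```

View pics/sc11.png

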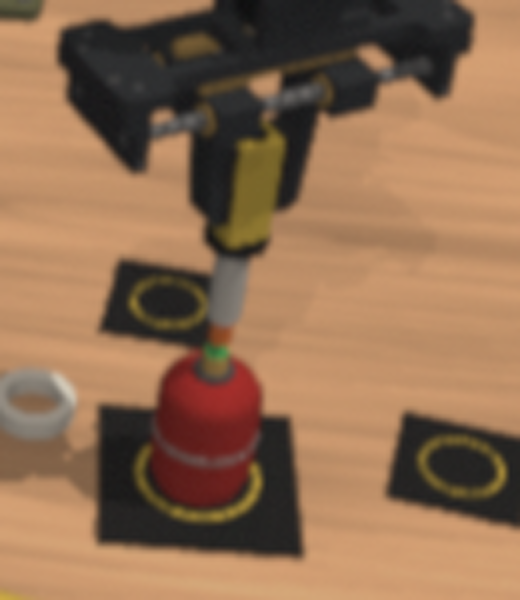

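View pics/wc11.png

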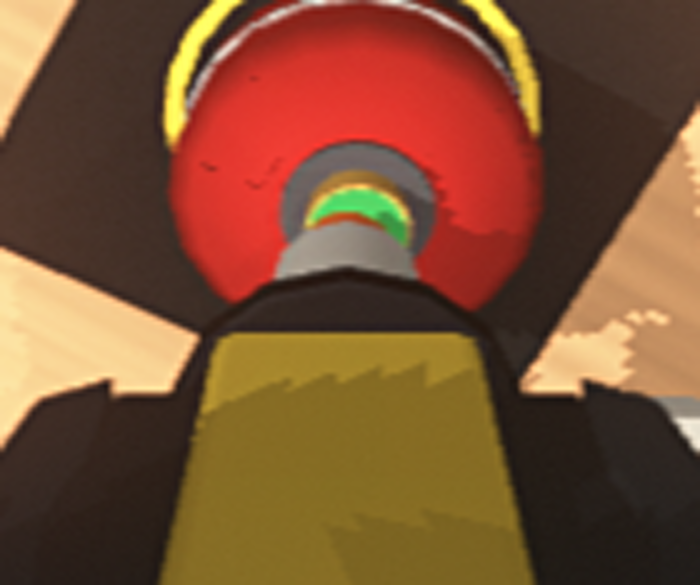

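The wrist crop shows the green valve top at x≈359 and the nose at x≈349, so I need about +1.3 mm in tool y. The scene camera gives the same figure.

Request:
{"op": "play_rows", "data": {"targets": [{"jaw": 1,"dx": 0.0005,"dy": 0.0012,"dz": 0,"yaw": 0},{"jaw": 1,"dx": 0,"dy": 0,"dz": 0.001,"yaw": 0},{"jaw": 1,"dx": 0,"dy": 0,"dz": 0.002,"yaw": 0},{"jaw": 1,"dx": 0,"dy": 0,"dz": 0,"yaw": 0},{"jaw": 1,"dx": 0,"dy": 0,"dz": 0,"yaw": 0}]}}

```text
clock: 25.8
tool_pos: [0.5632, 0.241, 0.1874]
eef_rot: [0.961, 0.278, 0.01, -0.002]
contact_force: [0.8, -0.2, -1.4]
opening: 0.268
```

```bash
python3 -c "
from m import *
to(.5626,.2414,.188,None)
tz();gt();meas('12')"
```

```text
pos [0.5632 0.241  0.1874] head 32.23 tilt 1.15 F [ 0.81 -0.22 -1.42] op 0.268 t 25.8
delta tool [-0.0003 -0.0006 -0.0006] dist 0.0009 yaw None rows 0.01886276256403017
tool z [ 0.0176  0.0095 -0.9998] qd [ 0.001  0.003 -0.002  0.003 -0.    -0.001  0.002]
gauge axis world [ 0.0077 -0.0067  0.9999] tilt deg 0.59
nose 18 [0.5626 0.2415] [0.1027 0.1144]
barrel 122 [0.5624 0.2422]
w12 green 46 [0.5678 0.2432 0.0964]
  cyl [0.5629 0.2401] 232
  circ ((563.3221435546875, 240.28158569335938), 27.944482803344727)
```

View pics/wc12.png

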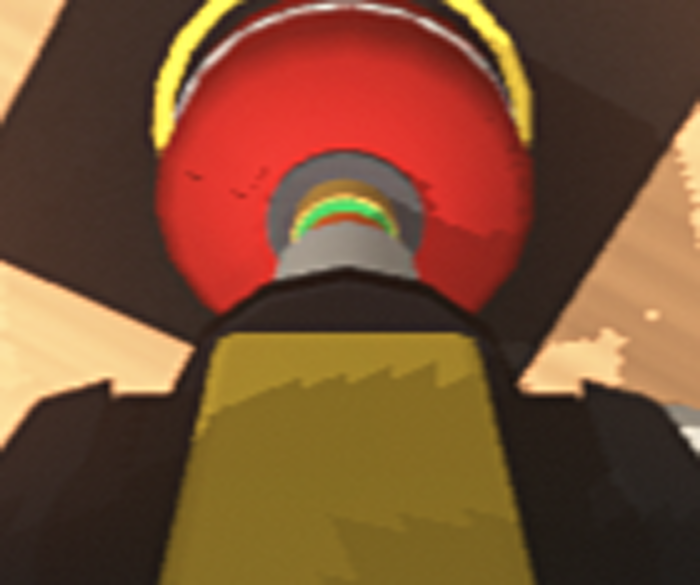

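The nose and valve are now aligned within about 0.5 mm in both views. Pressing down slowly.

Request:
{"op": "play_rows", "data": {"targets": [{"jaw": 1,"dx": 0,"dy": -0.0002,"dz": 0.001,"yaw": 0},{"jaw": 1,"dx": 0,"dy": 0,"dz": 0.0015,"yaw": 0},{"jaw": 1,"dx": 0,"dy": 0,"dz": 0.0015,"yaw": 0},{"jaw": 1,"dx": 0,"dy": 0,"dz": 0.0015,"yaw": 0},{"jaw": 1,"dx": 0,"dy": 0,"dz": 0.001,"yaw": 0}]}}

```text
clock: 26.4
tool_pos: [0.5634, 0.2414, 0.1809]
eef_rot: [0.961, 0.278, 0.01, -0.002]
contact_force: [-0.4, 0.8, 1.7]
opening: 0.268
```

```bash
python3 -c "
from m import *
to(.5626,.2414,.1772,None)
tz();gt()"
```

```text
pos [0.5634 0.2414 0.1809] head 32.23 tilt 1.19 F [-0.38  0.83  1.75] op 0.268 t 26.4
delta tool [-0.0008 -0.0004  0.0037] dist 0.0038 yaw None rows 0.07649813559527908
tool z [ 0.0182  0.0098 -0.9998] qd [-0.001  0.013  0.002  0.007  0.002 -0.02  -0.003]
gauge axis world [ 0.0071 -0.007   1.    ] tilt deg 0.57
```

Request:
{"op": "play_rows", "data": {"targets": [{"jaw": 1,"dx": 0,"dy": 0,"dz": 0.001,"yaw": 0},{"jaw": 1,"dx": 0,"dy": 0,"dz": 0.001,"yaw": 0},{"jaw": 1,"dx": 0,"dy": 0,"dz": 0.001,"yaw": 0},{"jaw": 1,"dx": 0,"dy": 0,"dz": 0.0005,"yaw": 0},{"jaw": 1,"dx": 0,"dy": 0,"dz": 0,"yaw": 0}]}}

```text
clock: 26.9
tool_pos: [0.5634, 0.2415, 0.1781]
eef_rot: [0.961, 0.278, 0.01, -0.002]
contact_force: [-1.1, -0.4, 2.9]
opening: 0.268
```

```bash
python3 -c "
from m import *
to(.5626,.2414,.1772,None)
tz();gt()"
```

```text
pos [0.5634 0.2415 0.1781] head 32.23 tilt 1.2 F [-1.14 -0.38  2.92] op 0.268 t 26.9
delta tool [-0.0007 -0.0004  0.0008] dist 0.0012 yaw None rows 0.023509236857008457
tool z [ 0.0185  0.0099 -0.9998] qd [-0.    -0.004  0.001 -0.001 -0.     0.002 -0.   ]
gauge axis world [ 0.0068 -0.0071  1.    ] tilt deg 0.56
```

Request:
{"op": "play_rows", "data": {"targets": [{"jaw": 1,"dx": 0,"dy": 0,"dz": 0.001,"yaw": 0},{"jaw": 1,"dx": 0,"dy": 0,"dz": 0.0003,"yaw": 0},{"jaw": 1,"dx": 0,"dy": 0,"dz": 0.0002,"yaw": 0},{"jaw": 1,"dx": 0,"dy": 0,"dz": 0.0002,"yaw": 0},{"jaw": 1,"dx": 0,"dy": 0,"dz": 0.0002,"yaw": 0}]}}

```text
clock: 27.4
tool_pos: [0.5634, 0.2415, 0.1765]
eef_rot: [0.961, 0.278, 0.01, -0.002]
contact_force: [-0.5, -1.5, 3.7]
opening: 0.27
```

```bash
python3 -c "
from m import *
to(.5626,.2414,.1772,None)
tz();gt();meas('13')
F=[]
for i in range(8): r.snapshot('wrist');F.append(r.get_state()['contact_force'][2])
print(np.round(F,2),np.mean(F));to(.5626,.2414,.1772,None)"
```

```text
pos [0.5634 0.2415 0.1765] head 32.23 tilt 1.21 F [-0.48 -1.49  3.7 ] op 0.27 t 27.4
delta tool [-0.0007 -0.0004 -0.0008] dist 0.0011 yaw None rows 0.022177463971689404
tool z [ 0.0187  0.0099 -0.9998] qd [-0.001  0.003 -0.001 -0.001  0.001 -0.005 -0.001]
gauge axis world [ 0.0067 -0.0071  1.    ] tilt deg 0.56
nose 9 [0.5629 0.2423] [0.0984 0.1018]
barrel 123 [0.5626 0.2426]
w13 green 2 [0.5691 0.2425 0.0963]
  cyl [0.5629 0.24  ] 275
  circ ((563.301025390625, 240.30584716796875), 27.970558166503906)
[3.86 4.95 3.47 4.44 4.43 3.25 3.84 2.97] 3.9004527436301792
pos [0.5634 0.2415 0.1764] head 32.23 tilt 1.21 F [-0.73 -0.67  2.97] op 0.272 t 27.9
delta tool [-0.0007 -0.0004 -0.0008] dist 0.0011 yaw None rows 0.022697045521819427
```

View pics/sc13.png

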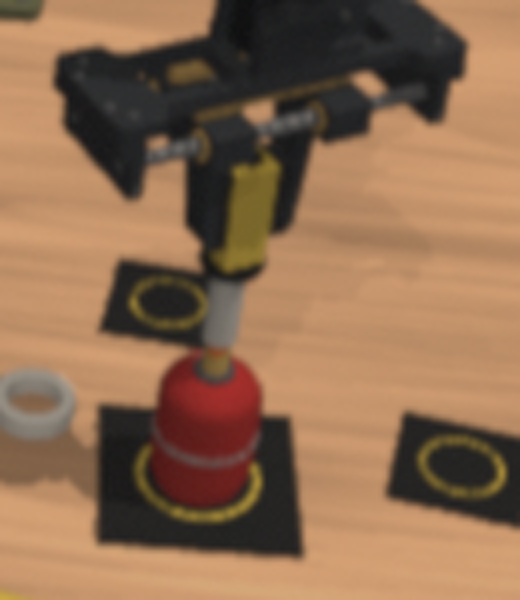

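View pics/wc13.png

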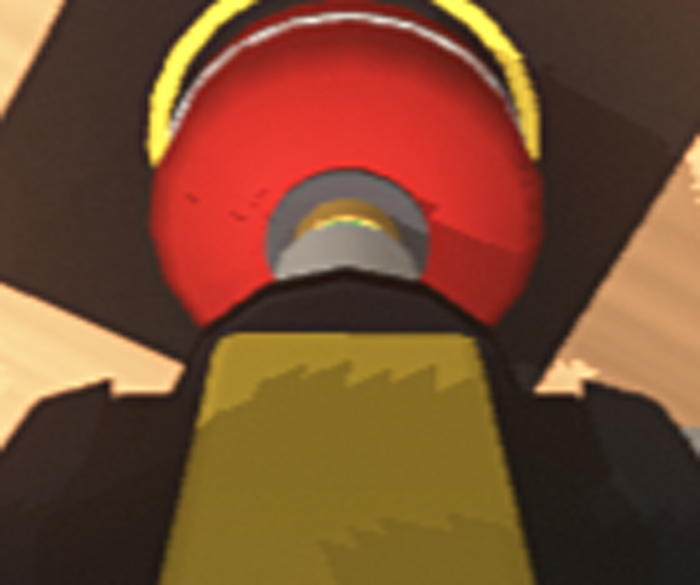

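Aligned; the nose is in about 6.6 mm by both force and height. Backing off slightly.

Request:
{"op": "play_rows", "data": {"targets": [{"jaw": 1,"dx": 0,"dy": 0,"dz": -0.0004,"yaw": 0},{"jaw": 1,"dx": 0,"dy": 0,"dz": 0,"yaw": 0},{"jaw": 1,"dx": 0,"dy": 0,"dz": 0,"yaw": 0},{"jaw": 1,"dx": 0,"dy": 0,"dz": 0,"yaw": 0},{"jaw": 1,"dx": 0,"dy": 0,"dz": 0,"yaw": 0}]}}

```text
clock: 28.4
tool_pos: [0.5634, 0.2415, 0.1768]
eef_rot: [0.961, 0.278, 0.01, -0.002]
contact_force: [-1.8, -0.3, 3.6]
opening: 0.268
```

```bash
python3 -c "
from m import *
to(.5626,.2414,.1772,None)
F=[]
for i in range(10): r.snapshot('wrist');F.append(r.get_state()['contact_force'][2])
print(np.round(F,2),np.mean(F));to(.5626,.2414,.1772,None);gt()
meas('14');snap('top','t14')"
```

```text
pos [0.5634 0.2415 0.1768] head 32.23 tilt 1.21 F [-1.82 -0.33  3.64] op 0.268 t 28.4
delta tool [-0.0007 -0.0004 -0.0004] dist 0.0009 yaw None rows 0.01833505475185677
[3.69 3.74 3.13 4.35 4.11 3.94 3.08 3.21 4.96 3.93] 3.8143587846095826
pos [0.5634 0.2415 0.1768] head 32.23 tilt 1.21 F [-1.39  0.    3.93] op 0.268 t 28.9
delta tool [-0.0007 -0.0004 -0.0004] dist 0.0009 yaw None rows 0.018091184333584146
gauge axis world [ 0.0067 -0.0071  1.    ] tilt deg 0.56
nose 6 [0.5636 0.2426] [0.1    0.1025]
barrel 124 [0.5628 0.2427]
w14 green 3 [0.5691 0.2426 0.0958]
  cyl [0.563  0.2401] 275
  circ ((563.1636352539062, 240.31436157226562), 28.027029037475586)
```

View pics/s14.png

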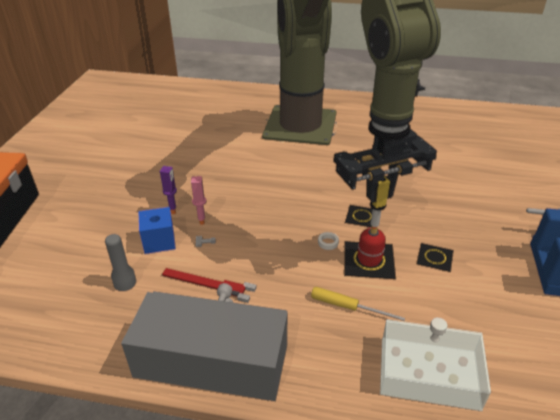

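The scene view shows the gauge upright on the vessel at (372,235). The reel, key, spanner, screwdriver, torch and decoys are where they started. The pose is steady, so I'm handing in.

```bash
python3 -c "
from h import *
print(r.finish_job())"
```

```text
the job is handed in; nothing more can be done
None
```

I stood the red vessel upright in the ring on the large pad and let go of it. I then lifted the yellow gauge out of the blue stand and handed the job in at about 29 s. The arm was still gripping the gauge and pressing it on the green-topped valve. The hand-in gave no verdict.

Last checks before handing in:
- **Vessel:** it is upright and within about 0.5 mm of the ring's centre, measured with the wrist camera.
- **Nose on valve:** the scene camera put the barrel within about 0.5 mm of the vessel's axis. Its last nose reading was about 1 mm off, but came from only 6 pixels. The wrist view showed the nose centred just before pressing.
- **Uprightness:** the gauge is tilted by about 0.6° or less. The tool itself picked up a steady lean of about 1.2°, most of it there when it gripped the gauge.
- **Press:** average force is about 4.7 N with the gauge's weight added back, and height and force both give about 6.4 mm of travel. That is slightly past the 6 mm half-way point. The force reading is noisy by about 1 N, but the position did not drift.
- **Other items:** the reel, bleed key, spanner, screwdriver, torch and decoys looked unmoved in the final picture.

The wrist camera and the two fixed cameras disagreed by about 2 mm. I aligned each step using offsets measured within one camera.

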